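Clear the bottle out of the autosampler drawer, seat the well plate and shut the drawer

ROBOT

A 6-joint arm with a two-finger parallel gripper is mounted at the origin on the work surface. World frame = base frame: x ahead of the robot, y to its left, z up, the work surface at z = 0. Lengths are in m, angles in degrees, forces in N, time in s.
With the tool pointing down it reaches from about 0.3 to 1 m from the base axis. Payload 5.1 kg.
Tool frame: the origin (TCP) lies at the very end of the fingers, on their centre line; the grasp point (between the pads) lies 19 mm behind it; z points along the fingers, y is the line along which they close (so a half turn about z gives the same grasp; the last joint's range is limited). The gripper opens to 95 mm and grips with 3 to 60 N. Pads are 20 mm wide; open, the fingers measure 119 mm over their backs; the gripper's body (75 mm by 180 mm) begins 59 mm behind the grasp point.
Start: joints at [-75.665, 7.093, 94.555, -0, 78.352, -4.733], TCP at [0.212, -0.614, 0.215] pointing down, gripper open.
Joint ranges: [-149.61, 149.61], [-58.7, 133.49], [1.44, 155.28], [-77.14, 257.14], [18.33, 153.61], [-166.67, 166.67]. Speed limits (degrees/s): [147.25, 147.25, 180, 180, 180, 180].

INTERFACE

Orientations are given as [roll, pitch, yaw] about the fixed x, y, z axes, in that order (R = Rz(yaw) Ry(pitch) Rx(roll)).
In Python, from bench import state, imaging, env gives the robot as it stands. The module is installed in compiled form; this text tells all that it offers.
- The arm moves only by the tool send_rows, never from a script. Its argument "motion" is a list of rows, each an object with "offset": the shift along the tool's x, y, z in units of 0.08 m (1.0 is 0.08 m), a list of three; "angular": the turn, a rotation vector about the tool's x, y, z in units of 0.12 rad (1.0 is 0.12 rad), a list of three; "gripper": the opening, from 0 (shut) to 1 (fully open). In form: [{"offset": [tx, ty, tz], "angular": [ax, ay, az], "gripper": gripper}, ...]. A call has 1 to 5 rows; each row shifts and turns the commanded pose from where the row before left it, along the tool's axes as they then stand; what a row does not reach is not made up. A row lasts 1/12 s, in which the tool goes at most 41.7 mm and 7.16 degrees, less where a joint would pass 70% of its speed; a pose out of reach is approached as far as the arm can. A call with a number of a shift or a turn outside -1 to 1 is refused whole. A call with a gripper value outside its range is refused whole. The fingers move at their own pace and stop on an object; "newtons" is the grip in N (left out, the last holds). Time passes only in rows, so rows that do not move let the fingers close. It gives the time, the measured TCP pose, the force, the opening and the grip force at its end, in the units of the state.
- state(): the state, without advancing time (a new reading comes with each control period).
- imaging.read_camera(name): name is "scene" or "top" or "wrist"; returns a dict with "color" (400x640x3 uint8, red, green, blue), "mtx" (3x3 intrinsics, pixels), "eye" and "orientation" of the camera in the world; the wrist camera has in their place "tool_from_camera" (4x4, takes a point from camera to tool coordinates, whose origin is the TCP and whose axes are the flange's). Camera axes: x right, y up, looking along -z (the intrinsics and any distortion apply to the point x, -y, -z); pixel columns grow to the right and rows downward; lengths in m; the calibration is good to about 2 mm. A picture is of the moment at which its call begins: read the wrist's pose just before it. There is no depth.
- env.close_job(): hands the job in; it is judged then, once.
The state is a dict: "time": time; "q": joint angles; "qvel": joint speeds; "effort": joint torques, N m; "tool_pos": TCP position; "orientation": TCP orientation; "contact_force": force on the tool from outside, world axes, zero at the start; "moment": the same for the moment, N m; "width": finger opening in m; "grasp_force": force on a finger pad.
Only numpy, scipy, OpenCV 4.12 (cv2) and the standard library are available. Lean on these libraries where they do the work, as an engineer would, in place of code of your own. Each camera call takes 0.05 s, during which the arm holds its last target. There are 200 camera calls.

TASK

Someone has parked a solvent bottle in the open sample drawer of the autosampler, on the well plate's place. Stand it upright, without banging it down, in the bottle tray with the others; then slide the well plate into the drawer's rear corner nearest the robot, flush against both walls, and push the drawer fully shut. The wells are full: move the plate smoothly and keep it flat; leave the other bottles, the beaker and the spanner where they are.

Things in the scene. Friction and masses are not known exactly. Their poses are not given: they have to be found in the camera images.
- drawer_bottle: Bottle to clear away: amber 100 ml glass bottle, grey screw cap, pale label band, upright in the open sample drawer on the plate's place. 105 mm tall, 0.15 to 0.26 kg; body 56 mm in diameter up to 63 mm height, then a shoulder narrowing to the neck; cap 46 mm in diameter at heights 81 to 105 mm. Too tall for the drawer to shut over it. Origin: centre of its underside, z up; yaw means nothing.
- bottle_tray: White open bottle tray on the bench, fixed; outside 170 (its x) by 270 (its y) by 40 mm high, walls and floor 5 mm thick. Origin: centre of its underside. Two other bottles stand in its +y half; the -y half (say round x = 0, y = -75 mm) is free.
- tray_bottle_a: Bottle of the same kind as the one to clear away, standing in the +y half of the bottle tray. Leave it alone. Origin: centre of its underside.
- tray_bottle_b: Larger clear glass bottle, grey cap, 70 mm in diameter and 143 mm tall, standing in the +y half of the bottle tray. Leave it alone. Origin: centre of its underside.
- well_plate: White 96-well plate, 127.8 (its x) by 85.5 (its y) by 14.4 mm high, wells full, about 0.12 kg, lying loose and askew on the drawer's floor beside the bottle. Its foot (lowest 4.4 mm) has the full size, the body above is 2 mm smaller all round. Too wide to grip: push it by its sides; it slides easily. Origin: centre of its underside, z up, x roughly into the sampler.
- plate_corner (a point): The plate's corner that belongs in the drawer's corner: at its underside, at +63.9 mm in its x and -42.75 mm in its y. Axes are the plate's.
- drawer_corner (a point): Inside corner of the drawer where the plate belongs, on its floor (50 mm above the bench): where the rear wall (nearest the sampler) meets the side wall nearest the robot base. Moves with the drawer. x points into the sampler (the way it shuts), y along the rear wall, z up: the inside spans x -200 to 0, y 0 to 262 mm. Rear and side walls: 6 mm thick, 16 mm high above the floor.
- sampler: White autosampler with smoked doors, 396 wide, 468 deep, 320 mm high, solvent bottles on top; fixed. Origin: foot of the middle of its upright front face; x into it. The drawer slides out through the face low down, by an opening 106 mm high above the bench. With the drawer 0.22 m out, the face is 20 mm behind the inner side of the drawer's rear wall.
- drawer_handle (a point): Middle of the steel bar handle on the drawer's front panel: level bar along this y, 130 mm long, 11 mm thick, 35 mm in front of the panel, 66 mm above the bench. Axes as drawer_corner's: pushing the bar along x shuts the drawer. The panel (300 mm wide, 18 mm thick, spanning x -218 to -200 mm of drawer_corner) reaches 104 mm above the bench.
- sample_drawer (a joint): How far the sample drawer is out, in m: 0 is fully shut, 0.225 the outer stop; it starts 0.21 to 0.225 out. It stays where it is left and takes about 5 N to push, a little more when moved fast.
- beaker: Empty glass beaker, 68 mm in diameter and 90 mm high, on the bench. Leave it alone.
- wrench: Small steel open-ended spanner, 130 mm long, lying flat on the bench. Leave it alone.

How it is judged:
By the outcome, as a careful person would: the job done as asked, in the order asked, and still so for the second after the job is handed in, with the robot touching nothing.
It also fails if it takes over 72 s, if anything falls off the work surface, if the arm or the gripper's body presses on something with over 40 N, if the wrist force passes 120 N, or if a joint passes its speed limit or range.

## Working session

There is one attempt and no reset: what is moved stays moved. The work goes in short steps, Python scripts to look and compute and a tool call to move; the robot and the scene stay as the last step left them, time stands still between calls to the robot, and variables do not carry over. Pictures are saved under pics/ and viewed, at most 10 in all, crops included, and the job is handed in when it is done.

Besides the shell and the picture viewer there is one more tool, called after ">>>" in YAML: its name, and indented under it one key for each argument. send_rows: Moves the arm, as the interface text tells. Shifts and turns lie within -1 to 1; 1 stands for 0.08 m of shift or 0.12 rad of turn. Its arguments: {"type":"object","properties":{"motion":{"type":"array"},"newtons":{"type":"number"}},"required":["motion"]}

```bash
mkdir -p pics; cat > h.py <<'E'
import numpy as np, cv2
from scipy.spatial.transform import Rotation as R
from bench import state, imaging, env
def cam(name):
    s=state(); d=imaging.read_camera(name)
    K=np.array(d["mtx"])
    if name=="wrist":
        T=np.array(d["tool_from_camera"]); Rt=R.from_euler('xyz',s["orientation"],degrees=True).as_matrix()
        eye=np.array(s["tool_pos"])+Rt@T[:3,3]; Rc=Rt@T[:3,:3]
    else:
        eye=np.array(d["eye"]); o=np.array(d["orientation"])
        Rc=o if o.shape==(3,3) else R.from_euler('xyz',o,degrees=True).as_matrix()
    return d,K,eye,Rc
def ray(c,u,v):
    d,K,eye,Rc=c; p=np.linalg.solve(K,np.array([u,v,1.])); return Rc@np.array([p[0],-p[1],-p[2]])
def onz(c,u,v,z):
    r=ray(c,u,v); return c[2]+r*(z-c[2][2])/r[2]
def proj(c,P):
    d,K,eye,Rc=c; q=Rc.T@(np.asarray(P)-eye); q=K@np.array([q[0],-q[1],-q[2]]); return q[:2]/q[2]
def save(c,f): cv2.imwrite(f,c[0]["color"][:,:,::-1])
E
python3 - <<'E'
from h import *
print(state())
for n in("scene","top","wrist"):
    c=cam(n); save(c,f"pics/{n}0.png"); print(n,c[0].keys(),c[1].tolist(),c[2],c[0].get("orientation"),c[0].get("tool_from_camera"))
E
```

```text
{'time': 0.0, 'q': array([-7.56652930e+01,  7.13312543e+00,  9.46326681e+01,  1.12811942e-03,
        7.83506853e+01, -4.73432405e+00]), 'qvel': array([-0.06197752, -0.07008021,  0.08414427,  0.00923137,  0.01416744,
       -0.0807905 ]), 'effort': array([ 4.87112939e-04, -4.17608786e+01, -3.59933710e+01,  7.74766621e-02,
        4.92605846e-02, -1.56104775e-04]), 'tool_pos': array([ 0.21216325, -0.6137348 ,  0.21340581]), 'orientation': array([-1.79884010e+02, -1.07142849e-02,  1.90687913e+01]), 'contact_force': array([-0.18926989, -0.28481033, -0.14716543]), 'moment': array([0.00723767, 0.01711047, 0.05130587]), 'grasp_force': 0.0, 'width': 0.09506170404752683}
scene dict_keys(['color', 'mtx', 'eye', 'orientation']) [[413.71532544105213, 0.0, 314.26780090236946], [0.0, 413.71532544105213, 198.35139600107763], [0.0, 0.0, 1.0]] [ 1.54229342 -0.18093903  0.74416776] [55.40493069  0.32274362 82.39087323] None
top dict_keys(['color', 'mtx', 'eye', 'orientation']) [[451.1296706150453, 0.0, 314.28742089657703], [0.0, 451.1296706150453, 206.0797049079893], [0.0, 0.0, 1.0]] [ 0.34424653 -0.0528007   1.31644053] [ 10.51636871   0.10378992 -88.6587985 ] None
wrist dict_keys(['color', 'mtx', 'tool_from_camera']) [[280.4085575397755, 0.0, 312.21519153890745], [0.0, 280.4085575397755, 194.7319507722916], [0.0, 0.0, 1.0]] [ 0.28597516 -0.58936917  0.38487741] None [[ 7.87447214e-05  9.61138743e-01  2.76065772e-01  7.77601250e-02]
 [ 9.99999979e-01 -2.27518014e-05 -2.06027287e-04  7.17786509e-04]
 [-1.91739814e-04  2.76065782e-01 -9.61138724e-01 -1.71345036e-01]
 [ 0.00000000e+00  0.00000000e+00  0.00000000e+00  1.00000000e+00]]
```

View pics/scene0.png

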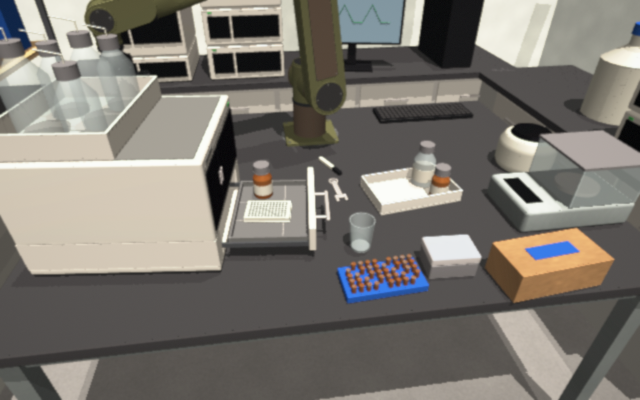

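View pics/top0.png

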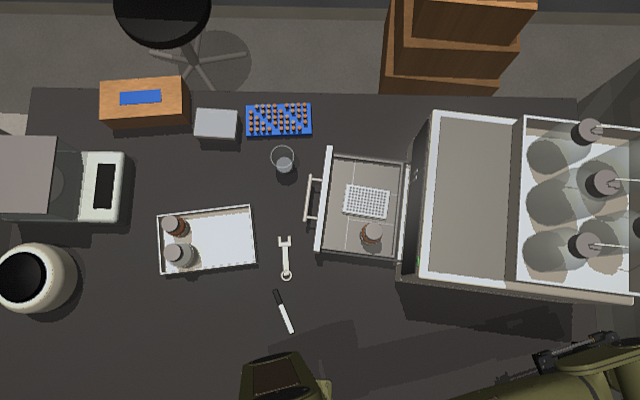

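The scene view shows the drawer with its bottle at (262,180) and the plate at (268,211). In the top view, the bottle cap is at (373,230), the plate at (366,201), the drawer's rear wall near u=405, the handle near (309,198), the tray at (207,240), the spanner at (285,258) and the beaker at (283,160).

```bash
python3 - <<'E'
from h import *
a=cv2.imread("pics/top0.png")
cv2.imwrite("pics/t0a.png",cv2.resize(a[140:270,295:455],None,fx=4.5,fy=4.5,interpolation=cv2.INTER_CUBIC))
b=cv2.imread("pics/scene0.png")
cv2.imwrite("pics/s0a.png",cv2.resize(b[140:260,215:475],None,fx=3,fy=3,interpolation=cv2.INTER_CUBIC))
c=cam("top")
for n,u,v,z in [("cap",373,229,.155),("plate",366,201,.064),("tray TL",158,212,.04),("TR",250,206,.04),("BR",256,267,.04),("BL",161,274,.04),("handle",309,198,.066),("spanner",285,258,0),("beaker",285,165,0),("pen",283,310,0),("samplerfront T",437,110,.32),("B",420,275,.32)]: print(n,onz(c,u,v,z).round(3))
E
```

```text
cap [ 0.503 -0.199  0.155]
plate [ 0.595 -0.191  0.064]
tray TL [0.553 0.403 0.04 ]
TR [0.577 0.14  0.04 ]
BR [0.403 0.115 0.04 ]
BL [0.378 0.38  0.04 ]
handle [ 0.599 -0.03   0.066]
spanner [0.433 0.037 0.   ]
beaker [0.713 0.047 0.   ]
pen [0.286 0.037 0.   ]
samplerfront T [ 0.764 -0.328  0.32 ]
B [ 0.381 -0.281  0.32 ]
```

View pics/t0a.png

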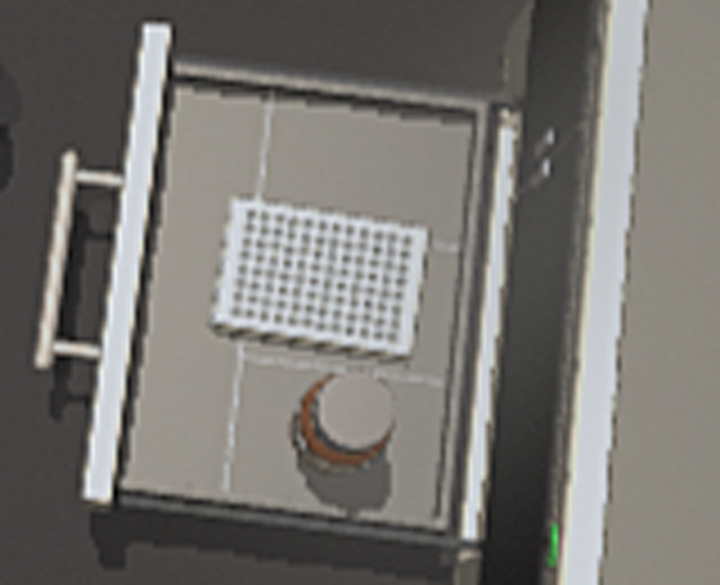

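View pics/s0a.png

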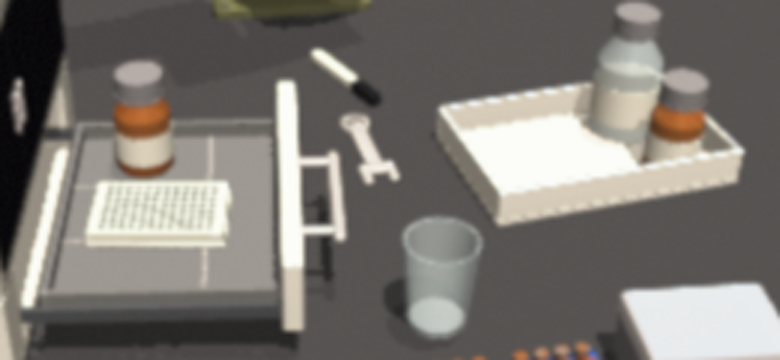

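The crops show the drawer tilted about 5° in the image. Its rear inner wall runs from crop (470,115) to (440,515). The plate corners are near (235,198), (428,228), (410,355) and (213,328), and the cap is at (355,411). I'll compute coarse poses from these.

```bash
python3 - <<'E'
from h import *
c=cam("top"); s=cam("scene")
f=lambda x,y,z: onz(c,295+x/4.5,140+y/4.5,z)[:3]
g=lambda x,y,z: onz(s,215+x/3,140+y/3,z)
def tri(p,q):
    d1=ray(c,295+p[0]/4.5,140+p[1]/4.5); d2=ray(s,215+q[0]/3,140+q[1]/3)
    A=np.c_[d1,-d2]; t=np.linalg.lstsq(A,s[2]-c[2],rcond=None)[0]
    a=c[2]+d1*t[0]; b=s[2]+d2*t[1]; return ((a+b)/2).round(4),np.linalg.norm(a-b).round(4)
print("cap top tri",tri((355,411),(139,69)))
print("plate corners tri",tri((235,198),(228,232)),tri((428,228),(88,237)))
print("panel ends top",f(157,25,.104),f(98,500,.104))
print("rear floor edge",f(470,115,.05),f(437,515,.05), "near wall floor",f(437,515,.05),f(118,490,.066))
print("cap",f(355,411,.155))
P=[f(x,y,.0644) for x,y in((235,198),(428,228),(410,350),(213,320))]
for p in P: print(p.round(4))
print("plate c",np.mean(P,0)); 
print("handle",f(70,152,.066),f(42,366,.066))
for n,p in(("panel",f(157,25,.104)-f(98,500,.104)),("rear",f(470,115,.05)-f(437,515,.05)),("handle",f(70,152,.066)-f(42,366,.066)),("plate",P[1]-P[0]),("plateb",P[2]-P[3])): print(n,np.degrees(np.arctan2(p[1],p[0])))
E
```

```text
cap top tri (array([ 0.4968, -0.1996,  0.1552]), np.float64(0.0038))
plate corners tri (array([ 0.6434, -0.1331,  0.0629]), np.float64(0.0088)) (array([ 0.6273, -0.2577,  0.0586]), np.float64(0.0052))
panel ends top [ 0.74272109 -0.08501925  0.104     ] [ 0.44647584 -0.05489562  0.104     ]
rear floor edge [ 0.70452943 -0.28931754  0.05      ] [ 0.44661828 -0.2659699   0.05      ] near wall floor [ 0.44661828 -0.2659699   0.05      ] [ 0.45611209 -0.0671325   0.066     ]
cap [ 0.49677419 -0.20159206  0.155     ]
[ 0.6427 -0.1374  0.0644]
[ 0.626  -0.2593  0.0644]
[ 0.5478 -0.2475  0.0644]
[ 0.564  -0.1244  0.0644]
plate c [ 0.59511351 -0.19216019  0.0644    ]
handle [ 0.66985265 -0.03224609  0.066     ] [ 0.53215782 -0.01823952  0.066     ]
panel -5.806152604340642
rear -5.172654026996609
handle -5.808251991328273
plate -97.7678289460228
plateb -97.47906101117144
```

>>> send_rows:
  motion:
    - {"offset": [0.1,-0.2,-0.06],"angular": [0,0,0],"gripper": 1}
    - {"offset": [0.2,-0.4,-0.06],"angular": [0,0,0],"gripper": 1}
    - {"offset": [0.22,-0.45,-0.06],"angular": [0,0,0],"gripper": 1}
    - {"offset": [0.22,-0.45,-0.06],"angular": [0,0,0],"gripper": 1}
    - {"offset": [0.22,-0.45,-0.06],"angular": [0,0,0],"gripper": 1}

```text
time: 0.72
tool_pos: [0.2338, -0.4401, 0.2385]
orientation: [-180.0, -0.0, 19.0]
contact_force: [0.5, 0.2, -0.3]
width: 0.0951
grasp_force: 0.0
```

>>> send_rows:
  motion:
    - {"offset": [0.22,-0.45,-0.06],"angular": [0,0,0],"gripper": 1}
    - {"offset": [0.22,-0.45,-0.06],"angular": [0,0,0],"gripper": 1}
    - {"offset": [0.22,-0.45,-0.06],"angular": [0,0,0],"gripper": 1}
    - {"offset": [0.22,-0.45,-0.06],"angular": [0,0,0],"gripper": 1}
    - {"offset": [0.22,-0.45,-0.06],"angular": [0,0,0],"gripper": 1}

```text
time: 1.13
tool_pos: [0.258, -0.2411, 0.2628]
orientation: [180.0, -0.0, 19.0]
contact_force: [0.9, 0.2, 0.7]
width: 0.0951
grasp_force: 0.0
```

>>> send_rows:
  motion:
    - {"offset": [0.25,-0.05,0],"angular": [0,0,-0.95],"gripper": 1}
    - {"offset": [0.26,-0.02,0],"angular": [0,0,-0.95],"gripper": 1}
    - {"offset": [0.26,0.01,0],"angular": [0,0,-0.95],"gripper": 1}
    - {"offset": [0.25,0.04,0],"angular": [0,0,-0.95],"gripper": 1}
    - {"offset": [0.25,0.07,0],"angular": [0,0,-0.95],"gripper": 1}

```text
time: 1.55
tool_pos: [0.3484, -0.1908, 0.263]
orientation: [179.9, 0.0, 52.1]
contact_force: [0.3, -0.3, 0.5]
width: 0.0948
grasp_force: 0.0
```

>>> send_rows:
  motion:
    - {"offset": [0.24,0.1,0],"angular": [0,0,-0.95],"gripper": 1}
    - {"offset": [0.22,0.12,0],"angular": [0,0,-0.95],"gripper": 1}
    - {"offset": [0.21,0.15,0],"angular": [0,0,-0.95],"gripper": 1}
    - {"offset": [0.19,0.17,0],"angular": [0,0,-0.95],"gripper": 1}
    - {"offset": [0.17,0.19,0],"angular": [0,0,-0.95],"gripper": 1}

```text
time: 1.97
tool_pos: [0.4376, -0.1406, 0.2627]
orientation: [180.0, 0.0, 84.7]
contact_force: [0.2, 0.2, 0.2]
width: 0.0953
grasp_force: 0.0
```

>>> send_rows:
  motion:
    - {"offset": [0,0,0],"angular": [0,0,0],"gripper": 1}
    - {"offset": [0,0,0],"angular": [0,0,0],"gripper": 1}

```text
time: 2.13
tool_pos: [0.4368, -0.1409, 0.2624]
orientation: [-179.9, 0.0, 84.4]
contact_force: [0.1, 0.1, -0.8]
width: 0.0953
grasp_force: 0.0
```

```bash
python3 - <<'E'
from h import *
c=cam("wrist"); save(c,"pics/w1.png"); s=state(); print(s["tool_pos"],s["orientation"])
import pickle; pickle.dump(c,open("w1.pkl","wb"))
E
```

```text
[ 0.4364116  -0.14131838  0.26247586] [-1.79951424e+02  1.14922353e-02  8.43050622e+01]
```

View pics/w1.png

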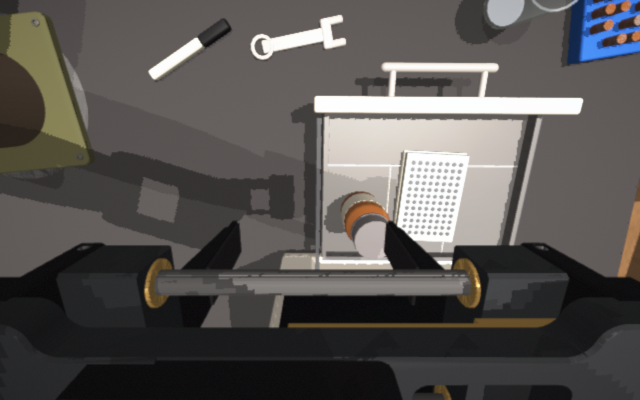

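The wrist view shows the drawer nearly square to the image. The panel top runs (315,104)–(581,106), the bar (384,67)–(497,68), the cap top is near (370,236), the plate spans (407,152)–(466,153)–(458,241)–(397,238), and the near wall is at u≈322.

```bash
python3 - <<'E'
from h import *
import pickle
c=pickle.load(open("w1.pkl","rb"))
P=lambda u,v,z: onz(c,u,v,z).round(4)
ca=cam("top")
d1=ray(c,370,237); d2=ray(ca,295+355/4.5,140+411/4.5)
t=np.linalg.lstsq(np.c_[d1,-d2],ca[2]-c[2],rcond=None)[0]; print("cap tri",c[2]+d1*t[0],ca[2]+d2*t[1])
print("cap",P(370,237,.155)); 
b=[P(384,67,.066),P(497,68,.066)]; print("bar",b, np.linalg.norm(b[1]-b[0]), np.degrees(np.arctan2(*(b[1]-b[0])[[1,0]])))
p=[P(316,98,.104),P(580,98,.104)]; print("panel front top",p,np.linalg.norm(p[1]-p[0]), np.degrees(np.arctan2(*(p[1]-p[0])[[1,0]])))
print("panel back bottom floor",P(329,118,.05),P(526,119,.05))
print("near wall floor",P(329,120,.05),P(328,230,.05))
q=[P(u,v,.0644) for u,v in((407,152),(466,153),(458,241),(397,238))]; print("plate",*q,np.mean(q,0))
img=c[0]["color"]; cv2.imwrite("pics/w1a.png",cv2.resize(img[85:275,300:600,::-1],None,fx=2.6,fy=2.6,interpolation=cv2.INTER_CUBIC))
E
```

```text
cap tri [ 0.49639353 -0.20350333  0.14192997] [ 0.4984595  -0.20323608  0.14216705]
cap [ 0.4941 -0.1973  0.155 ]
bar [array([ 0.5359, -0.0182,  0.066 ]), array([ 0.6715, -0.0327,  0.066 ])] 0.1363730545232451 -6.103567878201816
panel front top [array([ 0.4503, -0.0473,  0.104 ]), array([ 0.7424, -0.0762,  0.104 ])] 0.29352618281850085 -5.650381994373931
panel back bottom floor [ 0.4659 -0.0711  0.05  ] [ 0.7245 -0.0979  0.05  ]
near wall floor [ 0.4657 -0.0737  0.05  ] [ 0.4514 -0.2301  0.05  ]
plate [ 0.5634 -0.1238  0.0644] [ 0.6405 -0.1327  0.0644] [ 0.6357 -0.2591  0.0644] [ 0.5485 -0.2458  0.0644] [ 0.597025 -0.19035   0.0644  ]
```

View pics/w1a.png

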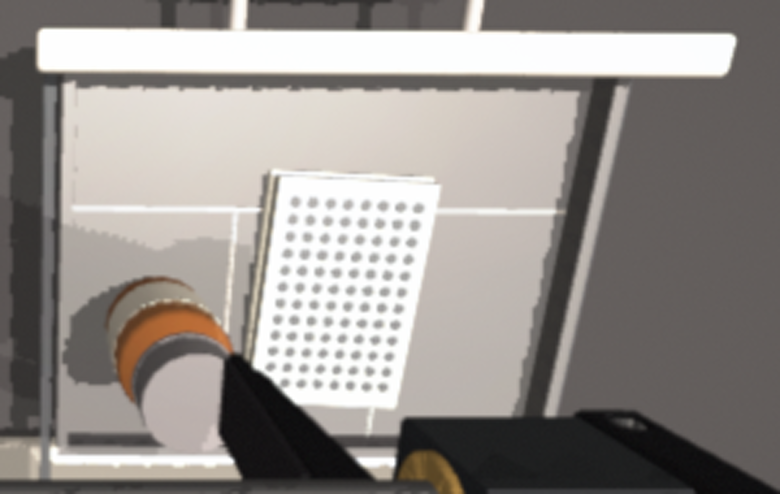

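```bash
python3 - <<'E'
from h import *
import pickle
c=pickle.load(open("w1.pkl","rb")); ca=cam("top")
P=lambda x,y,z: onz(c,300+x/2.6,85+y/2.6,z).round(4)
def tri(a,b):
    d1=ray(c,300+a[0]/2.6,85+a[1]/2.6); d2=ray(ca,295+b[0]/4.5,140+b[1]/4.5)
    t=np.linalg.lstsq(np.c_[d1,-d2],ca[2]-c[2],rcond=None)[0]; return (c[2]+d1*t[0]).round(4),(ca[2]+d2*t[1]).round(4)
print("cap",P(189,402,.155),tri((189,402),(355,411)))
print("plate corner heights",tri((272,172),(213,322)),tri((440,182),(235,198)))
A=P(75,88,.05);B=P(60,437,.05);C=P(420,440,.05);D=P(580,92,.05)
print("front-near,rear-near,rear pt,front-far",A,B,C,D)
for a,b in((A,B),(B,C),(A,D)): print(np.linalg.norm(b-a).round(4),np.degrees(np.arctan2(*(b-a)[[1,0]])).round(2))
q=[P(x,y,.0644) for x,y in((274,174),(440,184),(395,408),(255,400))]; print(*q)
E
```

```text
cap [ 0.4969 -0.2006  0.155 ] (array([ 0.4973, -0.2019,  0.1524]), array([ 0.4971, -0.2019,  0.1524]))
plate corner heights (array([ 0.566 , -0.1253,  0.0463]), array([ 0.5659, -0.1255,  0.0463])) (array([ 0.6425, -0.135 ,  0.0687]), array([ 0.6417, -0.1371,  0.0686]))
front-near,rear-near,rear pt,front-far [ 0.4656 -0.0722  0.05  ] [ 0.4408 -0.2669  0.05  ] [ 0.6494 -0.2893  0.05  ] [ 0.7209 -0.0993  0.05  ]
0.1963 -97.26
0.2098 -6.13
0.2567 -6.06
[ 0.5613 -0.1235  0.0644] [ 0.6449 -0.1368  0.0644] [ 0.627  -0.2597  0.0644] [ 0.55   -0.2473  0.0644]
```

>>> send_rows:
  motion:
    - {"offset": [-0.15,0.2,0],"angular": [0,0,0],"gripper": 1}
    - {"offset": [-0.25,0.3,0],"angular": [0,0,0],"gripper": 1}
    - {"offset": [-0.25,0.32,0],"angular": [0,0,0],"gripper": 1}
    - {"offset": [0,0,0],"angular": [0,0,0],"gripper": 1}

```text
time: 2.62
tool_pos: [0.4983, -0.2029, 0.2618]
orientation: [-180.0, 0.0, 84.1]
contact_force: [-1.7, 1.2, 0.3]
width: 0.0949
grasp_force: 0.0
```

>>> send_rows:
  motion:
    - {"offset": [0.02,-0.02,0.3],"angular": [0,0,0],"gripper": 1}
    - {"offset": [0,0,0.45],"angular": [0,0,0],"gripper": 1}
    - {"offset": [0,0,0.45],"angular": [0,0,0],"gripper": 1}
    - {"offset": [0,0,0.3],"angular": [0,0,0],"gripper": 1}
    - {"offset": [0,0,0.18],"angular": [0,0,0],"gripper": 1}

```text
time: 3.03
tool_pos: [0.4925, -0.1971, 0.1244]
orientation: [-179.7, -0.1, 84.3]
contact_force: [-0.0, -0.1, 0.6]
width: 0.0952
grasp_force: 0.0
```

>>> send_rows:
  newtons: 20
  motion:
    - {"offset": [0,0,0],"angular": [0,0,0],"gripper": 0.3}
    - {"offset": [0,0,0],"angular": [0,0,0],"gripper": 0.3}
    - {"offset": [0,0,0],"angular": [0,0,0],"gripper": 0.3}
    - {"offset": [0,0,0],"angular": [0,0,0],"gripper": 0.3}
    - {"offset": [0,0,0],"angular": [0,0,0],"gripper": 0.3}

```text
time: 3.45
tool_pos: [0.4965, -0.1984, 0.1303]
orientation: [179.8, 0.1, 84.4]
contact_force: [-0.0, -0.0, 0.3]
width: 0.0673
grasp_force: 0.0
```

>>> send_rows:
  motion:
    - {"offset": [0,0,0],"angular": [0,0,0],"gripper": 0.3}
    - {"offset": [0,0,0],"angular": [0,0,0],"gripper": 0.3}
    - {"offset": [0,0,0],"angular": [0,0,0],"gripper": 0.3}

```text
time: 3.7
tool_pos: [0.496, -0.1979, 0.1289]
orientation: [179.9, 0.0, 84.4]
contact_force: [0.8, 1.1, 0.7]
width: 0.0474
grasp_force: 0.4
```

>>> send_rows:
  motion:
    - {"offset": [0,0,0],"angular": [0,0,0],"gripper": 0.3}
    - {"offset": [0,0,0],"angular": [0,0,0],"gripper": 0.3}
    - {"offset": [0,0,-0.03],"angular": [0,0,0],"gripper": 0.3}

```text
time: 3.95
tool_pos: [0.4951, -0.1975, 0.1301]
orientation: [-179.9, -0.0, 84.4]
contact_force: [-0.3, 0.2, -1.8]
width: 0.0454
grasp_force: 20.0
```

>>> send_rows:
  motion:
    - {"offset": [0,0,-0.1],"angular": [0,0,0],"gripper": 0.3}
    - {"offset": [0,0,-0.25],"angular": [0,0,0],"gripper": 0.3}
    - {"offset": [0,0,-0.3],"angular": [0,0,0],"gripper": 0.3}
    - {"offset": [0,0,-0.25],"angular": [0,0,0],"gripper": 0.3}
    - {"offset": [0,0,-0.1],"angular": [0,0,0],"gripper": 0.3}

```text
time: 4.37
tool_pos: [0.4967, -0.1983, 0.2143]
orientation: [179.8, 0.1, 84.4]
contact_force: [-0.2, -0.5, -1.6]
width: 0.0455
grasp_force: 20.0
```

```bash
python3 - <<'E'
from h import *
s=state(); print(s["width"],s["grasp_force"],s["tool_pos"],s["contact_force"])
c=cam("top"); im=c[0]["color"].astype(int); m=((im.min(2)>170)).astype(np.uint8); m[:, :145]=0; m[:,262:]=0; m[:195]=0; m[285:]=0
k,_=cv2.findContours(m,0,1); k=np.vstack([x for x in k if cv2.contourArea(x)>80]); h=cv2.convexHull(k)
r=cv2.boxPoints(cv2.minAreaRect(h)); Q=np.array([onz(c,*p,.04) for p in r]); print(r.round(),Q.round(3),Q.mean(0),[np.linalg.norm(Q[i]-Q[i-1]).round(3) for i in range(4)])
E
```

```text
0.04545986307902949 19.999267188250087 [ 0.4966659  -0.19831124  0.21427218] [-0.15240773 -0.46087241 -1.63103238]
[[159. 215.]
 [249. 204.]
 [257. 262.]
 [166. 274.]] [[0.544 0.401 0.04 ]
 [0.584 0.143 0.04 ]
 [0.417 0.113 0.04 ]
 [0.379 0.366 0.04 ]] [0.48108082 0.25568857 0.04      ] [np.float64(0.169), np.float64(0.261), np.float64(0.169), np.float64(0.255)]
```

>>> send_rows:
  motion:
    - {"offset": [0.1,-0.01,0],"angular": [0,0,0],"gripper": 0.3}
    - {"offset": [0.2,-0.03,0],"angular": [0,0,0],"gripper": 0.3}
    - {"offset": [0.3,-0.04,0],"angular": [0,0,0],"gripper": 0.3}
    - {"offset": [0.4,-0.05,0],"angular": [0,0,0],"gripper": 0.3}
    - {"offset": [0.45,-0.06,0],"angular": [0,0,0],"gripper": 0.3}

```text
time: 4.83
tool_pos: [0.4903, -0.0796, 0.2081]
orientation: [-179.8, -0.0, 84.3]
contact_force: [0.4, -0.5, -2.1]
width: 0.0456
grasp_force: 20.0
```

>>> send_rows:
  motion:
    - {"offset": [0.45,-0.06,0],"angular": [0,0,0],"gripper": 0.3}
    - {"offset": [0.45,-0.06,0],"angular": [0,0,0],"gripper": 0.3}
    - {"offset": [0.45,-0.06,0],"angular": [0,0,0],"gripper": 0.3}
    - {"offset": [0.45,-0.06,0],"angular": [0,0,0],"gripper": 0.3}
    - {"offset": [0.45,-0.05,0],"angular": [0,0,0],"gripper": 0.3}

```text
time: 5.25
tool_pos: [0.4842, 0.1027, 0.2082]
orientation: [-179.8, 0.0, 84.4]
contact_force: [0.7, 0.3, -1.9]
width: 0.0455
grasp_force: 20.0
```

>>> send_rows:
  motion:
    - {"offset": [0.4,-0.05,0],"angular": [0,0,0],"gripper": 0.3}
    - {"offset": [0.3,-0.03,0],"angular": [0,0,0],"gripper": 0.3}
    - {"offset": [0.2,-0.02,0],"angular": [0,0,0],"gripper": 0.3}
    - {"offset": [0.1,-0.01,0],"angular": [0,0,0],"gripper": 0.3}
    - {"offset": [0,0,0],"angular": [0,0,0],"gripper": 0.3}

```text
time: 5.67
tool_pos: [0.484, 0.1824, 0.2087]
orientation: [-179.8, 0.1, 84.5]
contact_force: [-0.1, 0.0, -1.5]
width: 0.0455
grasp_force: 20.0
```

```bash
python3 - <<'E'
from h import *
s=state(); print(s["width"],s["tool_pos"])
c=cam("wrist"); save(c,"pics/w2.png")
import pickle; pickle.dump(c,open("w2.pkl","wb"))
E
```

```text
0.04546377448508256 [0.48398299 0.18235836 0.20867588]
```

View pics/w2.png

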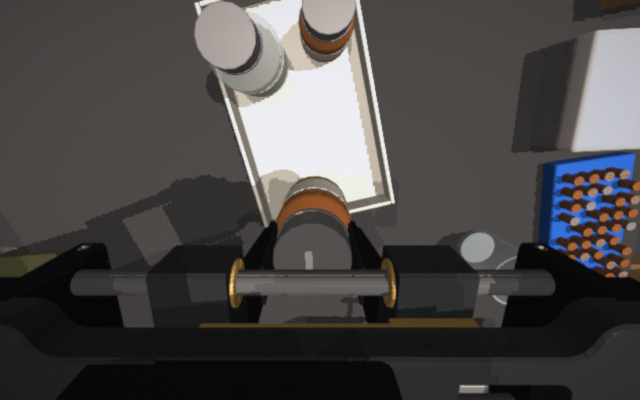

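The tray's near rim runs from (265,228) to (393,203), and the free half is right behind it. I'll check the bottle's place against that rim.

```bash
python3 - <<'E'
from h import *
import pickle
c=pickle.load(open("w2.pkl","rb"))
a,b,d=[onz(c,u,v,.04) for u,v in((264,228),(394,203),(356,0))]
print(a,b,d,np.linalg.norm(b-a))
ca=cam("top");
e=(b-a)/np.linalg.norm(b-a); n=np.array([-e[1],e[0],0]); p=np.array([.484,.1824,.04])
print("from right corner along/inward", (p-b)@e,(p-b)@n)
E
```

```text
[0.41456683 0.12270447 0.04      ] [0.58406555 0.14114909 0.04      ] [0.54770377 0.36946306 0.04      ] 0.17049932007955249
from right corner along/inward -0.09501577084427125 0.05183391568467225
```

>>> send_rows:
  motion:
    - {"offset": [0.06,0.01,0.15],"angular": [0,0,0],"gripper": 0.3}
    - {"offset": [0.06,0.01,0.35],"angular": [0,0,0],"gripper": 0.3}
    - {"offset": [0,0,0.4],"angular": [0,0,0],"gripper": 0.3}
    - {"offset": [0,0,0.3],"angular": [0,0,0],"gripper": 0.3}
    - {"offset": [0,0,0.1],"angular": [0,0,0],"gripper": 0.3}

```text
time: 6.18
tool_pos: [0.4846, 0.1887, 0.101]
orientation: [-179.5, 0.2, 84.3]
contact_force: [-1.1, -0.0, -2.9]
width: 0.0454
grasp_force: 20.0
```

>>> send_rows:
  motion:
    - {"offset": [0,0,0.05],"angular": [0,0,0],"gripper": 0.3}
    - {"offset": [0,0,0.05],"angular": [0,0,0],"gripper": 0.3}
    - {"offset": [0,0,0.03],"angular": [0,0,0],"gripper": 0.3}
    - {"offset": [0,0,0.03],"angular": [0,0,0],"gripper": 0.3}
    - {"offset": [0,0,0],"angular": [0,0,0],"gripper": 0.3}

```text
time: 6.6
tool_pos: [0.4886, 0.1906, 0.0949]
orientation: [179.9, -0.0, 84.4]
contact_force: [-0.6, 0.1, -1.7]
width: 0.0454
grasp_force: 20.0
```

>>> send_rows:
  motion:
    - {"offset": [0,0,0.03],"angular": [0,0,0],"gripper": 0.3}
    - {"offset": [0,0,0.03],"angular": [0,0,0],"gripper": 0.3}
    - {"offset": [0,0,0.02],"angular": [0,0,0],"gripper": 0.3}
    - {"offset": [0,0,0.02],"angular": [0,0,0],"gripper": 0.3}
    - {"offset": [0,0,0],"angular": [0,0,0],"gripper": 0.3}

```text
time: 7.02
tool_pos: [0.4876, 0.1905, 0.0854]
orientation: [-180.0, 0.0, 84.4]
contact_force: [0.2, 0.5, -2.6]
width: 0.0454
grasp_force: 20.0
```

>>> send_rows:
  motion:
    - {"offset": [0,0,0.01],"angular": [0,0,0],"gripper": 0.3}
    - {"offset": [0,0,0],"angular": [0,0,0],"gripper": 0.3}

```text
time: 7.18
tool_pos: [0.4878, 0.1905, 0.0849]
orientation: [-180.0, 0.0, 84.4]
contact_force: [0.6, 0.6, -1.6]
width: 0.0455
grasp_force: 20.0
```

>>> send_rows:
  motion:
    - {"offset": [0,0,0.01],"angular": [0,0,0],"gripper": 0.3}
    - {"offset": [0,0,0.01],"angular": [0,0,0],"gripper": 0.3}
    - {"offset": [0,0,0],"angular": [0,0,0],"gripper": 0.3}

```text
time: 7.43
tool_pos: [0.4881, 0.1906, 0.0838]
orientation: [180.0, -0.0, 84.4]
contact_force: [-1.1, -0.1, 1.0]
width: 0.0454
grasp_force: 20.0
```

>>> send_rows:
  motion:
    - {"offset": [0,0,0.01],"angular": [0,0,0],"gripper": 0.3}
    - {"offset": [0,0,0],"angular": [0,0,0],"gripper": 0.3}

```text
time: 7.6
tool_pos: [0.4883, 0.1907, 0.0837]
orientation: [180.0, -0.0, 84.4]
contact_force: [-1.9, -0.7, 5.1]
width: 0.0459
grasp_force: 20.0
```

>>> send_rows:
  motion:
    - {"offset": [0,0,0],"angular": [0,0,0],"gripper": 0.55}
    - {"offset": [0,0,0],"angular": [0,0,0],"gripper": 0.6}
    - {"offset": [0,0,0],"angular": [0,0,0],"gripper": 0.7}
    - {"offset": [0,0,0],"angular": [0,0,0],"gripper": 0.8}
    - {"offset": [0,0,0],"angular": [0,0,0],"gripper": 0.8}

```text
time: 8.02
tool_pos: [0.4878, 0.1905, 0.0824]
orientation: [-180.0, 0.0, 84.4]
contact_force: [0.2, 0.1, -0.3]
width: 0.0715
grasp_force: 0.0
```

>>> send_rows:
  motion:
    - {"offset": [0,0,-0.05],"angular": [0,0,0],"gripper": 0.8}
    - {"offset": [0,0,-0.2],"angular": [0,0,0],"gripper": 0.8}
    - {"offset": [0,0,-0.4],"angular": [0,0,0],"gripper": 0.8}
    - {"offset": [0,0,-0.5],"angular": [0,0,0],"gripper": 0.8}
    - {"offset": [0,0,-0.45],"angular": [0,0,0],"gripper": 0.7}

```text
time: 8.43
tool_pos: [0.4874, 0.1904, 0.2122]
orientation: [-180.0, 0.0, 84.4]
contact_force: [0.5, 1.7, 0.1]
width: 0.0727
grasp_force: 0.0
```

```bash
python3 - <<'E'
from h import *
a=cam("top"); b=cam("scene"); s=state(); print(s["tool_pos"],s["width"])
x=cv2.resize(a[0]["color"][130:290,140:440],None,fx=2.4,fy=2.4,interpolation=cv2.INTER_CUBIC)
cv2.imwrite("pics/c3.png",x[:,:,::-1])
E
```

```text
[0.49189158 0.19166912 0.21929044] 0.0686754819690646
```

View pics/c3.png

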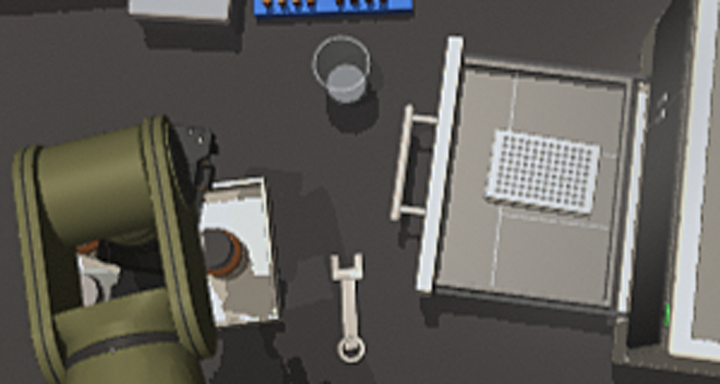

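The top crop shows the bottle upright in the tray, with its cap near crop (215,250). The plate is at (545,170) in the crop and hasn't moved. Next I go above the plate's far side.

>>> send_rows:
  motion:
    - {"offset": [-0.15,0.08,0],"angular": [0,0,0.05],"gripper": 0.5}
    - {"offset": [-0.3,0.17,0],"angular": [0,0,0],"gripper": 0}
    - {"offset": [-0.4,0.23,0],"angular": [0,0,0],"gripper": 0}
    - {"offset": [-0.4,0.23,0],"angular": [0,0,0],"gripper": 0}
    - {"offset": [-0.4,0.23,0],"angular": [0,0,0],"gripper": 0}

```text
time: 8.95
tool_pos: [0.5492, 0.0502, 0.2103]
orientation: [-180.0, -0.0, 84.1]
contact_force: [-0.1, 0.3, -0.7]
width: 0.0389
grasp_force: 0.0
```

>>> send_rows:
  motion:
    - {"offset": [-0.4,0.23,0],"angular": [0,0,0],"gripper": 0}
    - {"offset": [-0.4,0.23,0],"angular": [0,0,0],"gripper": 0}
    - {"offset": [-0.4,0.23,0],"angular": [0,0,0],"gripper": 0}
    - {"offset": [-0.4,0.23,0],"angular": [0,0,0],"gripper": 0}
    - {"offset": [-0.4,0.23,0],"angular": [0,0,0],"gripper": 0}

```text
time: 9.37
tool_pos: [0.6241, -0.119, 0.21]
orientation: [-180.0, -0.0, 84.0]
contact_force: [0.6, 0.6, 0.4]
width: 0.005
grasp_force: 0.0
```

>>> send_rows:
  motion:
    - {"offset": [-0.4,0.23,0],"angular": [0,0,0],"gripper": 0}
    - {"offset": [-0.3,0.17,0],"angular": [0,0,0],"gripper": 0}
    - {"offset": [-0.2,0.11,0],"angular": [0,0,0],"gripper": 0}
    - {"offset": [-0.08,0.04,0],"angular": [0,0,0],"gripper": 0}
    - {"offset": [0,0,0],"angular": [0,0,0],"gripper": 0}

```text
time: 9.78
tool_pos: [0.6595, -0.2011, 0.2096]
orientation: [-179.9, -0.0, 83.9]
contact_force: [-0.7, 0.6, 0.5]
width: 0.0004
grasp_force: 0.0
```

```bash
python3 - <<'E'
from h import *
import pickle
s=state(); print(s["tool_pos"],s["orientation"],s["width"])
c=cam("wrist"); pickle.dump(c,open("w3.pkl","wb")); im=c[0]["color"]
cv2.imwrite("pics/w3.png",cv2.resize(im[40:300,60:500,::-1],None,fx=1.8,fy=1.8,interpolation=cv2.INTER_CUBIC))
E
```

```text
[ 0.65945484 -0.20106511  0.20964952] [-1.79927196e+02 -1.74919525e-02  8.39369367e+01] 0.00039317441553196424
```

View pics/w3.png

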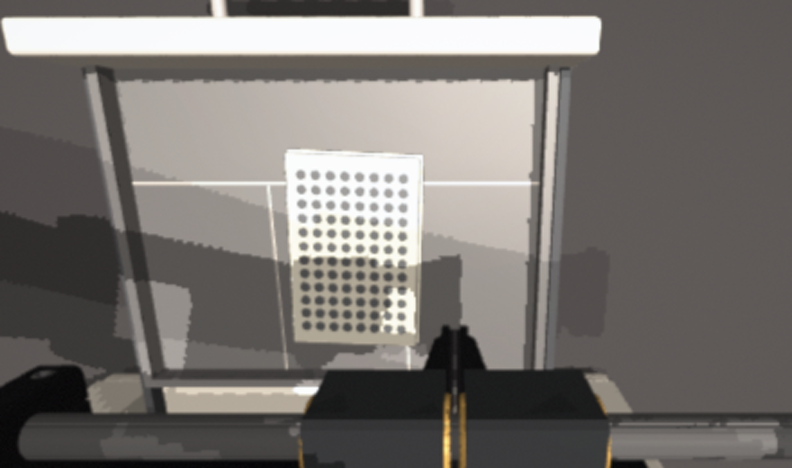

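The view shows plate top corners at crop (287,152), (422,157), (416,343) and (294,339). The floor edges are near (118,85)–(160,370), far (533,82), and rear at y≈372.

```bash
python3 - <<'E'
from h import *
import pickle
c=pickle.load(open("w3.pkl","rb"))
P=lambda x,y,z: onz(c,60+x/1.8,40+y/1.8,z)
A=P(118,84,.05);B=P(160,370,.05);D=P(533,81,.05);F=P(526,345,.05)
for a,b in((A,B),(A,D),(D,F)): print(np.linalg.norm(b-a).round(4),np.degrees(np.arctan2(*(b-a)[[1,0]])).round(2))
print("A,B,D",A.round(4),B.round(4),D.round(4))
q=[P(x,y,.0644) for x,y in((287,152),(422,157),(416,343),(294,339))]
th=np.radians(-6); dy=np.array([np.cos(th),np.sin(th),0]); dx=np.array([np.sin(th),-np.cos(th),0])
print("dx,dy",dx,dy); O=B
g=lambda p:((p-O)@dx,(p-O)@dy)
for p in q+[np.mean(q,0),state()["tool_pos"]]: print(np.round(p,4),np.round(g(p),4))
print([np.linalg.norm(q[i]-q[i-1]).round(4) for i in range(4)],[np.degrees(np.arctan2(*(q[j]-q[i])[[1,0]])).round(1) for i,j in((0,3),(1,2),(0,1),(3,2))])
E
```

```text
0.1931 -97.59
0.2551 -5.68
0.1751 -95.21
A,B,D [ 0.4652 -0.0734  0.05  ] [ 0.4397 -0.2648  0.05  ] [ 0.719  -0.0986  0.05  ]
dx,dy [-0.10452846 -0.9945219   0.        ] [ 0.9945219  -0.10452846  0.        ]
[ 0.5653 -0.1243  0.0644] [-0.1528  0.1103]
[ 0.6467 -0.1359  0.0644] [-0.1498  0.1925]
[ 0.6276 -0.2572  0.0644] [-0.0271  0.1861]
[ 0.5459 -0.2457  0.0644] [-0.0301  0.1037]
[ 0.5964 -0.1908  0.0644] [-0.09    0.1481]
[ 0.6592 -0.1998  0.2099] [-0.0876  0.2116]
[np.float64(0.1229), np.float64(0.0822), np.float64(0.1228), np.float64(0.0825)] [np.float64(-99.1), np.float64(-99.0), np.float64(-8.1), np.float64(-8.0)]
```

>>> send_rows:
  motion:
    - {"offset": [0,0,0.3],"angular": [0,0,0],"gripper": 0}
    - {"offset": [0,0,0.5],"angular": [0,0,0],"gripper": 0}
    - {"offset": [0,0,0.5],"angular": [0,0,0],"gripper": 0}
    - {"offset": [0,0,0.35],"angular": [0,0,0],"gripper": 0}
    - {"offset": [0,0,0.15],"angular": [0,0,0],"gripper": 0}

```text
time: 10.25
tool_pos: [0.6558, -0.1966, 0.0608]
orientation: [-179.5, -0.2, 84.1]
contact_force: [-1.7, 0.4, -1.7]
width: 0.0007
grasp_force: 0.0
```

>>> send_rows:
  motion:
    - {"offset": [0,0,0.06],"angular": [0,0,0],"gripper": 0}
    - {"offset": [0,0,0.03],"angular": [0,0,0],"gripper": 0}
    - {"offset": [0,0,0],"angular": [0,0,0],"gripper": 0}
    - {"offset": [0,0,0],"angular": [0,0,0],"gripper": 0}

```text
time: 10.58
tool_pos: [0.6613, -0.2001, 0.0624]
orientation: [179.8, 0.1, 84.1]
contact_force: [0.6, 0.2, 1.0]
width: 0.0005
grasp_force: 0.0
```

>>> send_rows:
  motion:
    - {"offset": [0,0,0],"angular": [0,0,0],"gripper": 0}
    - {"offset": [0,0,0],"angular": [0,0,0],"gripper": 0}

```text
time: 10.75
tool_pos: [0.6607, -0.2003, 0.0616]
orientation: [179.8, 0.0, 84.0]
contact_force: [-0.4, 0.1, -0.1]
width: 0.0004
grasp_force: 0.0
```

>>> send_rows:
  motion:
    - {"offset": [0,-0.04,0],"angular": [0,0,0],"gripper": 0}
    - {"offset": [0,-0.04,0],"angular": [0,0,0],"gripper": 0}
    - {"offset": [0,-0.03,0],"angular": [0,0,0],"gripper": 0}
    - {"offset": [0,-0.02,0],"angular": [0,0,0],"gripper": 0}
    - {"offset": [0,-0.03,0],"angular": [0,0,0],"gripper": 0}

```text
time: 11.17
tool_pos: [0.6465, -0.1985, 0.0594]
orientation: [-180.0, -0.0, 84.0]
contact_force: [0.1, -0.3, -0.4]
width: 0.0009
grasp_force: 0.0
```

>>> send_rows:
  motion:
    - {"offset": [0,-0.05,0.01],"angular": [0,0,0],"gripper": 0}
    - {"offset": [0,-0.07,0.01],"angular": [0,0,0],"gripper": 0}
    - {"offset": [0,-0.09,0],"angular": [0,0,0],"gripper": 0}
    - {"offset": [0,-0.1,0],"angular": [0,0,0],"gripper": 0}
    - {"offset": [0,-0.1,0],"angular": [0,0,0],"gripper": 0}

```text
time: 11.58
tool_pos: [0.6136, -0.195, 0.058]
orientation: [180.0, 0.0, 84.0]
contact_force: [0.5, -0.6, 0.2]
width: 0.0004
grasp_force: 0.7
```

>>> send_rows:
  motion:
    - {"offset": [0,-0.1,0],"angular": [0,0,0],"gripper": 0}
    - {"offset": [0,-0.1,0],"angular": [0,0,0],"gripper": 0}
    - {"offset": [0,-0.1,0],"angular": [0,0,0],"gripper": 0}
    - {"offset": [0,-0.1,0],"angular": [0,0,0],"gripper": 0}
    - {"offset": [0,-0.1,0],"angular": [0,0,0],"gripper": 0}

```text
time: 12.0
tool_pos: [0.5737, -0.1909, 0.058]
orientation: [180.0, 0.0, 84.0]
contact_force: [1.7, 0.2, 1.0]
width: 0.0004
grasp_force: 0.8
```

>>> send_rows:
  motion:
    - {"offset": [0,-0.08,0],"angular": [0,0,0],"gripper": 0}
    - {"offset": [0,-0.06,0],"angular": [0,0,0],"gripper": 0}
    - {"offset": [0,-0.04,0],"angular": [0,0,0],"gripper": 0}
    - {"offset": [0,-0.02,0],"angular": [0,0,0],"gripper": 0}
    - {"offset": [0,0,0],"angular": [0,0,0],"gripper": 0}

```text
time: 12.42
tool_pos: [0.5579, -0.1892, 0.0577]
orientation: [-179.9, -0.0, 84.0]
contact_force: [0.9, -1.0, 0.5]
width: 0.0003
grasp_force: 0.0
```

```bash
cat > pl.py <<'E'
from h import *
O=np.array([.4405,-.2660,.05]); th=np.radians(-6); dy=np.array([np.cos(th),np.sin(th),0]); dx=np.array([np.sin(th),-np.cos(th),0])
g=lambda p:np.round([(np.asarray(p)-O)@dx,(np.asarray(p)-O)@dy],4)
E
python3 - <<'E'
from pl import *
s=state(); print(s["tool_pos"],g(s["tool_pos"]),s["contact_force"])
c=cam("wrist"); save(c,"pics/w4.png"); a=cam("top"); save(a,"pics/t4.png")
# plate region in wrist: white mask
q=proj(c,O+dx*-.09+dy*.046+[0,0,.0144]); print(q)
im=c[0]["color"]; m=(im.min(2)>200).astype(np.uint8); n,l,st,ce=cv2.connectedComponentsWithStats(cv2.morphologyEx(m,cv2.MORPH_CLOSE,np.ones((7,7))))
for i in range(1,n):
    if st[i,4]>300: print(st[i],ce[i].round())
E
```

```text
[ 0.55793086 -0.18916348  0.05765965] [-0.0887  0.1088] [ 0.86954347 -0.98994237  0.47051461]
[213.60947759 237.54104507]
[   0    0  640   10 6071] [325.   4.]
[ 148  138  400   78 8019] [254. 168.]
```

>>> send_rows:
  motion:
    - {"offset": [0,0.06,0],"angular": [0,0,0],"gripper": 0}
    - {"offset": [0,0.03,-0.3],"angular": [0,0,0],"gripper": 0}
    - {"offset": [0.1,0,-0.4],"angular": [0,0,0],"gripper": 0.5}
    - {"offset": [0.3,-0.2,-0.3],"angular": [0,0,0],"gripper": 0.5}
    - {"offset": [0.35,-0.3,-0.1],"angular": [0,0,0],"gripper": 0.5}

```text
time: 12.93
tool_pos: [0.5357, -0.1275, 0.1509]
orientation: [179.6, 0.1, 83.9]
contact_force: [0.1, 0.5, 0.9]
width: 0.0154
grasp_force: 0.0
```

>>> send_rows:
  motion:
    - {"offset": [0.25,-0.2,0],"angular": [0,0,0],"gripper": 0.5}
    - {"offset": [0.04,-0.06,0],"angular": [0,0,0],"gripper": 0.5}
    - {"offset": [0,0,0],"angular": [0,0,0],"gripper": 0.5}
    - {"offset": [0,0,0],"angular": [0,0,0],"gripper": 0.5}

```text
time: 13.27
tool_pos: [0.5141, -0.1012, 0.1456]
orientation: [-180.0, 0.0, 84.1]
contact_force: [0.4, -1.0, 0.0]
width: 0.0419
grasp_force: 0.0
```

```bash
python3 - <<'E'
from pl import *
import pickle
s=state(); print(s["tool_pos"],g(s["tool_pos"]),s["width"])
c=cam("wrist"); pickle.dump(c,open("w5.pkl","wb")); a=cam("top"); save(a,"pics/t5.png")
A=cv2.resize(c[0]["color"][100:400,130:530],None,fx=1.4,fy=1.4,interpolation=cv2.INTER_CUBIC); B=cv2.resize(a[0]["color"][150:266,340:420],(290,420),interpolation=cv2.INTER_CUBIC)
B=cv2.resize(a[0]["color"][180:264,345:400],(230,int(84*230/55)),interpolation=cv2.INTER_CUBIC)
w=np.zeros((420,800,3),np.uint8); w[:420,:560]=A; w[:B.shape[0],565:795]=B[:420]
cv2.imwrite("pics/m5.png",w[:,:,::-1])
E
```

```text
[ 0.51409306 -0.10118563  0.14560639] [-0.1716  0.056 ] 0.04189288190969542
```

View pics/m5.png

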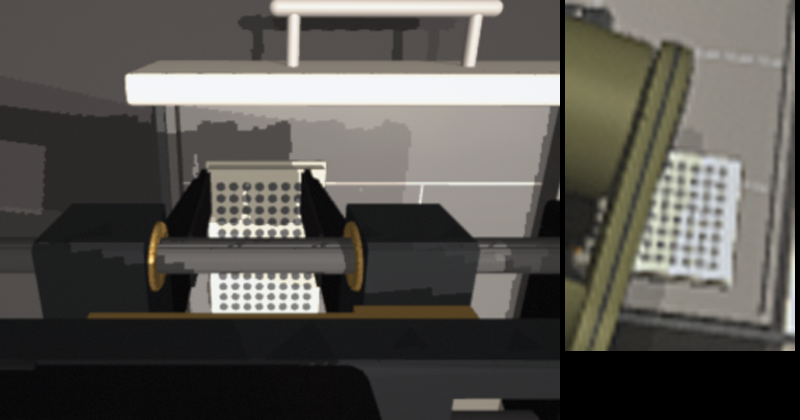

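The wrist part shows the plate squared up, with its front edge along crop y≈162–168 and x 208–326. In the top part, its rear edge runs (741,158)–(731,285).

```bash
python3 - <<'E'
from pl import *
import pickle
c=pickle.load(open("w5.pkl","rb")); a=cam("top")
P=lambda x,y,z: g(onz(c,130+x/1.4,100+y/1.4,z))
print("front edge body top",P(210,168,.0644),P(326,168,.0644),"foot",P(208,162,.054),P(326,162,.054))
print("front panel floor",P(185,108,.05),"near floor",P(180,108,.05),P(172,235,.05))
T=lambda x,y,z: g(onz(a,345+(x-565)/4.18,180+y/4.18,z))
print("rear edge",T(741,158,.0644),T(731,285,.0644),"drawer rear/near floor", T(775,318,.05))
E
```

```text
front edge body top [-0.1508  0.0252] [-0.151   0.1049] foot [-0.1514  0.0226] [-0.1515  0.1067]
front panel floor [-0.1898  0.0074] near floor [-0.1898  0.0039] [-0.0905 -0.0073]
rear edge [-0.0268  0.1051] [-0.025   0.0193] drawer rear/near floor [0.0084 0.0027]
```

>>> send_rows:
  motion:
    - {"offset": [0,0.08,0.15],"angular": [0,0,0],"gripper": 0.5}
    - {"offset": [0,0,0.3],"angular": [0,0,0],"gripper": 0.5}
    - {"offset": [0,0,0.3],"angular": [0,0,0],"gripper": 0.5}
    - {"offset": [0,0,0.2],"angular": [0,0,0],"gripper": 0.5}
    - {"offset": [0,0,0.1],"angular": [0,0,0],"gripper": 0.5}

```text
time: 13.83
tool_pos: [0.5187, -0.1019, 0.0586]
orientation: [-179.7, -0.0, 84.0]
contact_force: [0.5, 0.4, 0.1]
width: 0.0474
grasp_force: 0.0
```

>>> send_rows:
  motion:
    - {"offset": [0,0,0.04],"angular": [0,0,0],"gripper": 0.5}
    - {"offset": [0,0,0],"angular": [0,0,0],"gripper": 0.5}
    - {"offset": [0,0,0],"angular": [0,0,0],"gripper": 0.5}
    - {"offset": [0,0,0],"angular": [0,0,0],"gripper": 0.5}
    - {"offset": [0,0,0],"angular": [0,0,0],"gripper": 0.5}

```text
time: 14.25
tool_pos: [0.5212, -0.1019, 0.06]
orientation: [179.9, 0.0, 84.0]
contact_force: [-0.3, -0.2, 1.1]
width: 0.0475
grasp_force: 0.0
```

>>> send_rows:
  motion:
    - {"offset": [-0.02,0,0],"angular": [0,0,0],"gripper": 0.5}
    - {"offset": [-0.03,0,0],"angular": [0,0,0],"gripper": 0.5}
    - {"offset": [-0.03,0,0],"angular": [0,0,0],"gripper": 0.5}
    - {"offset": [-0.03,0,0],"angular": [0,0,0],"gripper": 0.5}
    - {"offset": [-0.04,0,0],"angular": [0,0,0],"gripper": 0.5}

```text
time: 14.67
tool_pos: [0.5191, -0.1135, 0.0589]
orientation: [180.0, -0.0, 84.0]
contact_force: [1.1, 0.9, 1.3]
width: 0.0478
grasp_force: 0.7
```

>>> send_rows:
  motion:
    - {"offset": [-0.05,0,0],"angular": [0,0,0],"gripper": 0.5}
    - {"offset": [-0.05,0,0],"angular": [0,0,0],"gripper": 0.5}
    - {"offset": [-0.05,0,0],"angular": [0,0,0],"gripper": 0.5}
    - {"offset": [-0.04,0,0],"angular": [0,0,0],"gripper": 0.5}
    - {"offset": [-0.03,0,0],"angular": [0,0,0],"gripper": 0.5}

```text
time: 15.08
tool_pos: [0.5172, -0.1315, 0.0588]
orientation: [180.0, -0.0, 84.0]
contact_force: [-0.0, 2.4, 2.0]
width: 0.0477
grasp_force: 0.9
```

>>> send_rows:
  motion:
    - {"offset": [-0.02,0,0],"angular": [0,0,0],"gripper": 0.5}
    - {"offset": [-0.02,0,0],"angular": [0,0,0],"gripper": 0.5}
    - {"offset": [-0.01,0,0],"angular": [0,0,0],"gripper": 0.5}
    - {"offset": [0,0,0],"angular": [0,0,0],"gripper": 0.5}

```text
time: 15.42
tool_pos: [0.5169, -0.1347, 0.0588]
orientation: [180.0, -0.1, 84.0]
contact_force: [0.9, 5.3, 2.5]
width: 0.0475
grasp_force: 2.3
```

>>> send_rows:
  motion:
    - {"offset": [-0.015,0,0],"angular": [0,0,0],"gripper": 0.5}
    - {"offset": [-0.01,0,0],"angular": [0,0,0],"gripper": 0.5}
    - {"offset": [0,0,0],"angular": [0,0,0],"gripper": 0.5}

```text
time: 15.67
tool_pos: [0.5167, -0.1367, 0.0588]
orientation: [180.0, -0.0, 84.0]
contact_force: [0.8, 4.5, 2.9]
width: 0.0478
grasp_force: 2.4
```

>>> send_rows:
  motion:
    - {"offset": [0.04,0,0],"angular": [0,0,0],"gripper": 0.5}
    - {"offset": [0.08,0,-0.15],"angular": [0,0,0],"gripper": 0}
    - {"offset": [0,0,-0.35],"angular": [0,0,0],"gripper": 0}
    - {"offset": [-0.2,0.2,-0.25],"angular": [0,0,0],"gripper": 0}
    - {"offset": [-0.3,0.25,0],"angular": [0,0,0],"gripper": 0}

```text
time: 16.08
tool_pos: [0.5517, -0.1712, 0.1245]
orientation: [179.6, 0.2, 84.2]
contact_force: [1.0, -1.0, 0.4]
width: 0.0263
grasp_force: 0.0
```

>>> send_rows:
  motion:
    - {"offset": [-0.3,0.2,0],"angular": [0,0,0],"gripper": 0}
    - {"offset": [-0.2,0.08,0],"angular": [0,0,0],"gripper": 0}
    - {"offset": [0,0,0],"angular": [0,0,0],"gripper": 0}
    - {"offset": [0,0,0],"angular": [0,0,0],"gripper": 0}

```text
time: 16.42
tool_pos: [0.5666, -0.2133, 0.1182]
orientation: [-179.9, -0.0, 84.0]
contact_force: [0.2, 0.4, -0.7]
width: 0.0018
grasp_force: 0.0
```

```bash
python3 - <<'E'
from pl import *
import pickle
s=state(); print(s["tool_pos"],g(s["tool_pos"]),s["width"])
c=cam("wrist"); pickle.dump(c,open("w6.pkl","wb")); im=c[0]["color"]
L=[proj(c,O+dx*x+dy*.06+[0,0,.0144]) for x in(-.15,-.05)]; print(L)
# plate side edges: sample rows across y at few x
for x in (-.12,-.10,-.08):
    ys=np.arange(-.01,.15,.001); v=[]
    for y in ys:
        u=proj(c,O+dx*x+dy*y+[0,0,.0144]).round().astype(int); v.append(int(im[u[1],u[0]].min()) if 0<=u[0]<640 and 0<=u[1]<400 else -1)
    print(x,v)
E
```

```text
[ 0.56659017 -0.21334897  0.11821694] [-0.0655  0.1199] 0.0018342922701058075
[array([233.70726268, 104.3038404 ]), array([242.69961207, 225.92861382])]
-0.12 [77, 78, 82, 92, 99, 108, 134, 159, 162, 163, 164, 163, 103, 69, 65, 65, 65, 65, 65, 86, 130, 162, 166, 166, 166, 166, 167, 166, 166, 167, 168, 168, 183, 229, 251, 252, 252, 252, 252, 252, 252, 252, 252, 252, 252, 252, 252, 252, 252, 252, 252, 252, 252, 252, 252, 252, 252, 252, 252, 252, 252, 252, 252, 252, 252, 252, 252, 252, 252, 252, 252, 252, 252, 252, 252, 252, 252, 252, 252, 252, 252, 252, 252, 252, 252, 252, 252, 252, 252, 252, 252, 252, 252, 252, 252, 252, 252, 252, 252, 252, 252, 252, 252, 252, 252, 252, 252, 252, 252, 252, 252, 252, 252, 252, 237, 219, 240, 164, 180, 186, 185, 186, 186, 186, 187, 188, 188, 188, 189, 189, 189, 189, 190, 190, 191, 191, 192, 192, 192, 192, 193, 193, 193, 194, 193, 194, 194, 194, 194, 194, 194, 194, 194, 194, 194, 195, 195, 195, 195, 195]
-0.1 [78, 78, 83, 92, 99, 108, 127, 140, 141, 141, 142, 138, 119, 65, 65, 66, 65, 65, 66, 77, 110, 139, 142, 142, 142, 142, 142, 142, 142, 143, 142, 144
[... 707 characters left out ...]
, 46, 47, 47, 46, 51, 66, 84, 84, 85, 84, 84, 84, 84, 85, 84, 86, 92, 140, 217, 241, 242, 242, 242, 242, 242, 240, 237, 237, 241, 243, 243, 243, 243, 241, 239, 237, 235, 242, 243, 243, 243, 243, 241, 238, 237, 233, 215, 198, 238, 241, 241, 241, 235, 232, 232, 234, 231, 196, 196, 196, 195, 189, 169, 171, 171, 161, 175, 240, 242, 241, 240, 236, 235, 240, 232, 203, 197, 197, 196, 190, 177, 169, 180, 161, 164, 200, 239, 242, 240, 236, 233, 236, 241, 233, 205, 220, 242, 245, 243, 226, 211, 241, 145, 147, 149, 149, 150, 149, 149, 149, 150, 149, 149, 150, 151, 151, 150, 151, 151, 150, 151, 151, 151, 152, 152, 152, 152, 152, 152, 152, 152, 151, 152, 152, 151, 135, 95, 88, 88, 87, 88, 88, 87, 86, 85]
```

>>> send_rows:
  motion:
    - {"offset": [0,0.04,0.15],"angular": [0,0,0],"gripper": 0}
    - {"offset": [0,0,0.25],"angular": [0,0,0],"gripper": 0}
    - {"offset": [0,0,0.2],"angular": [0,0,0],"gripper": 0}
    - {"offset": [0,0,0.1],"angular": [0,0,0],"gripper": 0}
    - {"offset": [0,0,0.05],"angular": [0,0,0],"gripper": 0}

```text
time: 16.88
tool_pos: [0.5688, -0.2118, 0.0559]
orientation: [-179.8, -0.1, 84.1]
contact_force: [-0.3, 0.5, -0.2]
width: 0.0005
grasp_force: 0.0
```

>>> send_rows:
  motion:
    - {"offset": [0,0,0],"angular": [0,0,0],"gripper": 0}
    - {"offset": [0,0,0],"angular": [0,0,0],"gripper": 0}
    - {"offset": [0,0,0],"angular": [0,0,0],"gripper": 0}
    - {"offset": [0,-0.02,0],"angular": [0,0,0],"gripper": 0}
    - {"offset": [0,-0.02,0],"angular": [0,0,0],"gripper": 0}

```text
time: 17.3
tool_pos: [0.5678, -0.2134, 0.0597]
orientation: [179.9, 0.0, 84.0]
contact_force: [0.4, 0.2, -0.9]
width: 0.0003
grasp_force: 0.0
```

>>> send_rows:
  motion:
    - {"offset": [0,-0.03,0],"angular": [0,0,0],"gripper": 0}
    - {"offset": [0,-0.03,0],"angular": [0,0,0],"gripper": 0}
    - {"offset": [0,-0.03,0],"angular": [0,0,0],"gripper": 0}
    - {"offset": [0,-0.03,0],"angular": [0,0,0],"gripper": 0}
    - {"offset": [0,-0.03,0],"angular": [0,0,0],"gripper": 0}

```text
time: 17.72
tool_pos: [0.5551, -0.2118, 0.0587]
orientation: [180.0, -0.0, 84.0]
contact_force: [0.8, 0.8, -0.0]
width: 0.0004
grasp_force: 0.4
```

>>> send_rows:
  motion:
    - {"offset": [0,-0.03,0],"angular": [0,0,0],"gripper": 0}
    - {"offset": [0,-0.03,0],"angular": [0,0,0],"gripper": 0}
    - {"offset": [0,-0.03,0],"angular": [0,0,0],"gripper": 0}
    - {"offset": [0,-0.02,0],"angular": [0,0,0],"gripper": 0}
    - {"offset": [0,-0.01,0],"angular": [0,0,0],"gripper": 0}

```text
time: 18.13
tool_pos: [0.5456, -0.2108, 0.0587]
orientation: [180.0, 0.0, 84.0]
contact_force: [0.6, 0.0, 0.4]
width: 0.0006
grasp_force: 0.3
```

>>> send_rows:
  motion:
    - {"offset": [0,-0.02,0],"angular": [0,0,0],"gripper": 0}
    - {"offset": [0,-0.02,0],"angular": [0,0,0],"gripper": 0}
    - {"offset": [0,-0.01,0],"angular": [0,0,0],"gripper": 0}
    - {"offset": [0,0,0],"angular": [0,0,0],"gripper": 0}

```text
time: 18.47
tool_pos: [0.5417, -0.2104, 0.0587]
orientation: [-180.0, 0.0, 84.0]
contact_force: [0.4, -0.4, -0.3]
width: 0.0003
grasp_force: 0.1
```

>>> send_rows:
  motion:
    - {"offset": [0,-0.02,0],"angular": [0,0,0],"gripper": 0}
    - {"offset": [0,-0.01,0],"angular": [0,0,0],"gripper": 0}
    - {"offset": [0,0,0],"angular": [0,0,0],"gripper": 0}

```text
time: 18.72
tool_pos: [0.5394, -0.2102, 0.0587]
orientation: [-180.0, 0.0, 84.0]
contact_force: [0.8, 0.4, -0.1]
width: -0.0
grasp_force: 0.2
```

>>> send_rows:
  motion:
    - {"offset": [0,-0.015,0],"angular": [0,0,0],"gripper": 0}
    - {"offset": [0,-0.01,0],"angular": [0,0,0],"gripper": 0}
    - {"offset": [0,0,0],"angular": [0,0,0],"gripper": 0}

```text
time: 18.97
tool_pos: [0.5382, -0.2102, 0.059]
orientation: [179.9, 0.0, 84.0]
contact_force: [3.4, -0.5, -1.5]
width: 0.0007
grasp_force: 1.8
```

>>> send_rows:
  motion:
    - {"offset": [0,-0.015,0],"angular": [0,0,0],"gripper": 0}
    - {"offset": [0,-0.01,0],"angular": [0,0,0],"gripper": 0}
    - {"offset": [0,0,0],"angular": [0,0,0],"gripper": 0}

```text
time: 19.22
tool_pos: [0.538, -0.2102, 0.0601]
orientation: [179.6, 0.0, 84.0]
contact_force: [7.9, 0.9, -0.7]
width: 0.0003
grasp_force: 3.8
```

>>> send_rows:
  motion:
    - {"offset": [0,0.03,0],"angular": [0,0,0],"gripper": 0}
    - {"offset": [0,0.06,-0.1],"angular": [0,0,0],"gripper": 0}
    - {"offset": [0,0,-0.35],"angular": [0,0,0],"gripper": 0}
    - {"offset": [0.26,-0.15,-0.25],"angular": [0,0,0],"gripper": 0.4}
    - {"offset": [0.35,-0.25,0],"angular": [0,0,0],"gripper": 0.4}

```text
time: 19.63
tool_pos: [0.5192, -0.1609, 0.1203]
orientation: [179.6, 0.2, 83.9]
contact_force: [0.8, 0.0, 0.4]
width: 0.0087
grasp_force: 0.0
```

>>> send_rows:
  motion:
    - {"offset": [0.3,-0.2,0],"angular": [0,0,0],"gripper": 0.4}
    - {"offset": [0.15,-0.06,0],"angular": [0,0,0],"gripper": 0.4}
    - {"offset": [0,0,0],"angular": [0,0,0],"gripper": 0.4}
    - {"offset": [0,0,0],"angular": [0,0,0],"gripper": 0.4}

```text
time: 19.97
tool_pos: [0.4989, -0.1206, 0.1148]
orientation: [-180.0, 0.0, 84.1]
contact_force: [0.0, 0.2, -1.2]
width: 0.0344
grasp_force: 0.0
```

```bash
python3 - <<'E'
from pl import *
s=state(); print(s["tool_pos"],g(s["tool_pos"]),s["width"])
a=cam("top"); im=a[0]["color"]; save(a,"pics/t7.png")
for y in (.02,.04,.06,.075):  # along x at plate top height
    print(y,[int(im[tuple(proj(a,O+dx*x+dy*y+[0,0,.0144]).round().astype(int)[::-1])].min()) for x in np.arange(-.05,.025,.003)])
E
```

```text
[ 0.49893056 -0.12062309  0.11476524] [-0.1507  0.0429] 0.03443324521434069
0.02 [176, 183, 205, 156, 173, 203, 177, 186, 212, 190, 196, 177, 148, 196, 207, 210, 195, 52, 138, 124, 55, 141, 214, 202, 99, 50]
0.04 [130, 189, 175, 132, 166, 185, 110, 190, 201, 140, 157, 190, 134, 123, 206, 200, 131, 77, 134, 104, 91, 199, 206, 207, 203, 99]
0.06 [108, 125, 171, 136, 159, 165, 117, 163, 163, 101, 149, 198, 112, 136, 200, 209, 194, 56, 130, 84, 114, 208, 208, 199, 103, 87]
0.075 [139, 152, 185, 148, 192, 202, 147, 157, 192, 174, 177, 176, 151, 185, 203, 205, 192, 67, 136, 116, 80, 171, 206, 205, 201, 53]
```

>>> send_rows:
  motion:
    - {"offset": [0,0,0.15],"angular": [0,0,0],"gripper": 0.4}
    - {"offset": [0,0,0.25],"angular": [0,0,0],"gripper": 0.4}
    - {"offset": [0,0,0.18],"angular": [0,0,0],"gripper": 0.4}
    - {"offset": [0,0,0.09],"angular": [0,0,0],"gripper": 0.4}
    - {"offset": [0,0,0.04],"angular": [0,0,0],"gripper": 0.4}

```text
time: 20.43
tool_pos: [0.4977, -0.121, 0.0554]
orientation: [-179.8, -0.0, 84.0]
contact_force: [-0.1, 0.1, 0.6]
width: 0.0377
grasp_force: 0.0
```

>>> send_rows:
  motion:
    - {"offset": [0,0,0],"angular": [0,0,0],"gripper": 0.4}
    - {"offset": [0,0,0],"angular": [0,0,0],"gripper": 0.4}
    - {"offset": [0,0,0],"angular": [0,0,0],"gripper": 0.4}

```text
time: 20.68
tool_pos: [0.4997, -0.1211, 0.0588]
orientation: [179.9, 0.0, 84.0]
contact_force: [0.4, 0.1, -0.0]
width: 0.0379
grasp_force: 0.0
```

>>> send_rows:
  motion:
    - {"offset": [-0.03,0,0],"angular": [0,0,0],"gripper": 0.4}
    - {"offset": [-0.04,0,0],"angular": [0,0,0],"gripper": 0.4}
    - {"offset": [-0.03,0,0],"angular": [0,0,0],"gripper": 0.4}
    - {"offset": [-0.02,0,0],"angular": [0,0,0],"gripper": 0.4}
    - {"offset": [-0.02,0,0],"angular": [0,0,0],"gripper": 0.4}

```text
time: 21.1
tool_pos: [0.4978, -0.1321, 0.0581]
orientation: [180.0, 0.0, 84.0]
contact_force: [0.3, 0.4, 1.3]
width: 0.0384
grasp_force: 0.0
```

>>> send_rows:
  motion:
    - {"offset": [-0.015,0,0],"angular": [0,0,0],"gripper": 0.4}
    - {"offset": [-0.015,0,0],"angular": [0,0,0],"gripper": 0.4}
    - {"offset": [0,0,0],"angular": [0,0,0],"gripper": 0.4}

```text
time: 21.35
tool_pos: [0.4974, -0.1344, 0.0578]
orientation: [-180.0, 0.0, 84.0]
contact_force: [-0.2, 0.1, -0.1]
width: 0.0379
grasp_force: 0.0
```

>>> send_rows:
  motion:
    - {"offset": [-0.015,0,0],"angular": [0,0,0],"gripper": 0.4}
    - {"offset": [-0.01,0,0],"angular": [0,0,0],"gripper": 0.4}
    - {"offset": [0,0,0],"angular": [0,0,0],"gripper": 0.4}

```text
time: 21.6
tool_pos: [0.4973, -0.1354, 0.0578]
orientation: [-180.0, -0.1, 84.0]
contact_force: [1.0, 4.9, 0.6]
width: 0.0379
grasp_force: 2.5
```

>>> send_rows:
  motion:
    - {"offset": [-0.015,0,0],"angular": [0,0,0],"gripper": 0.4}
    - {"offset": [0,0,0],"angular": [0,0,0],"gripper": 0.4}

```text
time: 21.77
tool_pos: [0.4972, -0.1367, 0.0578]
orientation: [-180.0, -0.1, 84.0]
contact_force: [0.4, 4.8, 1.1]
width: 0.0378
grasp_force: 2.5
```

>>> send_rows:
  motion:
    - {"offset": [0.04,0,0],"angular": [0,0,0],"gripper": 0.4}
    - {"offset": [0.06,0,-0.15],"angular": [0,0,0],"gripper": 0.4}
    - {"offset": [0,0,-0.4],"angular": [0,0,0],"gripper": 0.2}
    - {"offset": [0,0,-0.5],"angular": [0,0,0],"gripper": 0}
    - {"offset": [0.15,0.1,-0.25],"angular": [0,0,0],"gripper": 0}

```text
time: 22.18
tool_pos: [0.5083, -0.12, 0.1672]
orientation: [179.7, 0.2, 84.0]
contact_force: [1.3, 0.3, 0.2]
width: 0.0234
grasp_force: 0.0
```

>>> send_rows:
  motion:
    - {"offset": [0.3,0.2,0],"angular": [0,0,0],"gripper": 0}
    - {"offset": [0.4,0.25,0],"angular": [0,0,0],"gripper": 0}
    - {"offset": [0.4,0.25,0],"angular": [0,0,0],"gripper": 0}
    - {"offset": [0.35,0.22,0],"angular": [0,0,0],"gripper": 0}
    - {"offset": [0.2,0.13,0],"angular": [0,0,0],"gripper": 0}

```text
time: 22.6
tool_pos: [0.6063, 0.0066, 0.1632]
orientation: [179.9, 0.0, 84.2]
contact_force: [-0.1, -0.4, -0.4]
width: 0.0005
grasp_force: 0.0
```

>>> send_rows:
  motion:
    - {"offset": [0,0,0],"angular": [0,0,0],"gripper": 0}
    - {"offset": [0,0,0],"angular": [0,0,0],"gripper": 0}
    - {"offset": [0,0,0],"angular": [0,0,0],"gripper": 0}

```text
time: 22.85
tool_pos: [0.6041, 0.0037, 0.1622]
orientation: [-180.0, 0.1, 84.0]
contact_force: [-1.1, 0.0, -0.1]
width: 0.0003
grasp_force: 0.0
```

```bash
python3 - <<'E'
from pl import *
s=state(); print(s["tool_pos"],g(s["tool_pos"]),s["width"])
a=cam("top"); im=a[0]["color"]; save(a,"pics/t8.png")
I=lambda x,y,z:int(im[tuple(proj(a,O+dx*x+dy*y+[0,0,z]).round().astype(int)[::-1])].min())
for y in (.015,.04,.07): print("along x",y,[I(x,y,.0144) for x in np.arange(-.012,.02,.0015)])
for x in (-.015,-.06,-.11): print("along y",x,[I(x,y,.0144) for y in np.arange(-.02,.02,.0015)])
c=cam("wrist"); im=c[0]["color"]; save(c,"pics/w8.png")
for y in (.09,.13,.17): print("bar along x",y,[int(im[tuple(proj(c,O+dx*x+dy*y+[0,0,.016]).round().astype(int)[::-1])].min()) for x in np.arange(-.27,-.235,.002)])
E
```

```text
[0.60408772 0.00366843 0.16219586] [-0.2853  0.1345] 0.0003027016905514736
along x 0.015 [126, 130, 130, 194, 194, 205, 205, 200, 136, 136, 96, 96, 127, 127, 107, 107, 158, 158, 205, 205, 207, 192]
along x 0.04 [123, 139, 176, 205, 205, 205, 205, 195, 195, 92, 92, 112, 125, 125, 110, 110, 188, 197, 202, 202, 203, 203]
along x 0.07 [97, 125, 125, 196, 196, 202, 202, 194, 194, 117, 117, 114, 124, 124, 108, 108, 191, 191, 199, 199, 203, 203]
along y -0.015 [56, 55, 55, 47, 47, 70, 70, 92, 72, 72, 54, 54, 115, 115, 128, 128, 119, 119, 183, 183, 206, 199, 199, 201, 201, 210, 210]
along y -0.06 [54, 52, 52, 51, 51, 71, 93, 93, 71, 71, 56, 56, 117, 117, 138, 131, 105, 105, 179, 210, 210, 172, 172, 179, 179, 209, 209]
along y -0.11 [48, 48, 48, 48, 57, 57, 83, 83, 85, 85, 48, 95, 95, 135, 144, 96, 96, 170, 170, 215, 215, 163, 163, 107, 164, 164, 150]
bar along x 0.09 [53, 52, 53, 51, 53, 54, 63, 61, 98, 129, 146, 153, 143, 126, 90, 67, 55, 52]
bar along x 0.13 [53, 51, 52, 52, 52, 51, 40, 17, 18, 16, 16, 16, 16, 15, 15, 17, 16, 16]
bar along x 0.17 [88, 72, 53, 52, 53, 58, 80, 87, 128, 198, 234, 246, 238, 210, 102, 65, 53, 53]
```

>>> send_rows:
  motion:
    - {"offset": [0,0,0.25],"angular": [0,0,0],"gripper": 0}
    - {"offset": [0,0,0.4],"angular": [0,0,0],"gripper": 0}
    - {"offset": [0,0,0.4],"angular": [0,0,0],"gripper": 0}
    - {"offset": [0,0,0.23],"angular": [0,0,0],"gripper": 0}
    - {"offset": [0,0,0.1],"angular": [0,0,0],"gripper": 0}

```text
time: 23.37
tool_pos: [0.6012, 0.0033, 0.0477]
orientation: [-179.6, 0.0, 84.0]
contact_force: [-0.2, -0.2, 0.3]
width: 0.0007
grasp_force: 0.0
```

>>> send_rows:
  motion:
    - {"offset": [0,0,0],"angular": [0,0,0],"gripper": 0}
    - {"offset": [0,0,0],"angular": [0,0,0],"gripper": 0}
    - {"offset": [-0.04,0,0],"angular": [0,0,0],"gripper": 0}
    - {"offset": [-0.06,0,0],"angular": [0,0,0],"gripper": 0}
    - {"offset": [-0.06,0,0],"angular": [0,0,0],"gripper": 0}

```text
time: 23.78
tool_pos: [0.6043, -0.0091, 0.0534]
orientation: [179.8, 0.0, 84.1]
contact_force: [0.5, 0.3, 0.1]
width: 0.0004
grasp_force: 0.0
```

>>> send_rows:
  motion:
    - {"offset": [-0.04,0,0],"angular": [0,0,0],"gripper": 0}
    - {"offset": [-0.02,0,0],"angular": [0,0,0],"gripper": 0}
    - {"offset": [-0.02,0,0],"angular": [0,0,0],"gripper": 0}
    - {"offset": [-0.02,0,0],"angular": [0,0,0],"gripper": 0}
    - {"offset": [-0.02,0,0],"angular": [0,0,0],"gripper": 0}

```text
time: 24.2
tool_pos: [0.6026, -0.017, 0.052]
orientation: [180.0, -0.1, 84.0]
contact_force: [0.6, 5.7, 2.8]
width: 0.0002
grasp_force: 2.6
```

>>> send_rows:
  motion:
    - {"offset": [-0.03,0,0],"angular": [0,0,0],"gripper": 0}
    - {"offset": [-0.04,0,0],"angular": [0,0,0],"gripper": 0}
    - {"offset": [-0.05,0,0],"angular": [0,0,0],"gripper": 0}
    - {"offset": [-0.06,0,0],"angular": [0,0,0],"gripper": 0}
    - {"offset": [-0.07,0,0],"angular": [0,0,0],"gripper": 0}

```text
time: 24.62
tool_pos: [0.6005, -0.0365, 0.0521]
orientation: [180.0, -0.2, 84.1]
contact_force: [0.4, 5.5, 2.4]
width: 0.0001
grasp_force: 2.8
```

>>> send_rows:
  motion:
    - {"offset": [-0.08,0,0],"angular": [0,0,0],"gripper": 0}
    - {"offset": [-0.09,0,0],"angular": [0,0,0],"gripper": 0}
    - {"offset": [-0.09,0,0],"angular": [0,0,0],"gripper": 0}
    - {"offset": [-0.09,0,0],"angular": [0,0,0],"gripper": 0}
    - {"offset": [-0.09,0,0],"angular": [0,0,0],"gripper": 0}

```text
time: 25.03
tool_pos: [0.5968, -0.0718, 0.052]
orientation: [180.0, -0.1, 84.0]
contact_force: [0.3, 5.6, 2.2]
width: 0.0008
grasp_force: 2.8
```

>>> send_rows:
  motion:
    - {"offset": [-0.09,0,0],"angular": [0,0,0],"gripper": 0}
    - {"offset": [-0.09,0,0],"angular": [0,0,0],"gripper": 0}
    - {"offset": [-0.09,0,0],"angular": [0,0,0],"gripper": 0}
    - {"offset": [-0.09,0,0],"angular": [0,0,0],"gripper": 0}
    - {"offset": [-0.09,0,0],"angular": [0,0,0],"gripper": 0}

```text
time: 25.45
tool_pos: [0.593, -0.1076, 0.052]
orientation: [180.0, -0.1, 84.0]
contact_force: [-0.1, 5.7, 4.5]
width: 0.0002
grasp_force: 2.8
```

>>> send_rows:
  motion:
    - {"offset": [-0.09,0,0],"angular": [0,0,0],"gripper": 0}
    - {"offset": [-0.09,0,0],"angular": [0,0,0],"gripper": 0}
    - {"offset": [-0.09,0,0],"angular": [0,0,0],"gripper": 0}
    - {"offset": [-0.09,0,0],"angular": [0,0,0],"gripper": 0}
    - {"offset": [-0.09,0,0],"angular": [0,0,0],"gripper": 0}

```text
time: 25.87
tool_pos: [0.5892, -0.1434, 0.052]
orientation: [180.0, -0.1, 84.0]
contact_force: [0.1, 6.2, 2.6]
width: 0.0005
grasp_force: 2.9
```

>>> send_rows:
  motion:
    - {"offset": [-0.09,0,0],"angular": [0,0,0],"gripper": 0}
    - {"offset": [-0.09,0,0],"angular": [0,0,0],"gripper": 0}
    - {"offset": [-0.09,0,0],"angular": [0,0,0],"gripper": 0}
    - {"offset": [-0.09,0,0],"angular": [0,0,0],"gripper": 0}
    - {"offset": [-0.09,0,0],"angular": [0,0,0],"gripper": 0}

```text
time: 26.28
tool_pos: [0.5854, -0.1792, 0.052]
orientation: [-180.0, -0.1, 84.0]
contact_force: [0.1, 5.5, 4.1]
width: 0.0003
grasp_force: 2.9
```

>>> send_rows:
  motion:
    - {"offset": [-0.09,0,0],"angular": [0,0,0],"gripper": 0}
    - {"offset": [-0.08,0,0],"angular": [0,0,0],"gripper": 0}
    - {"offset": [-0.07,0,0],"angular": [0,0,0],"gripper": 0}
    - {"offset": [-0.06,0,0],"angular": [0,0,0],"gripper": 0}
    - {"offset": [-0.05,0,0],"angular": [0,0,0],"gripper": 0}

```text
time: 26.7
tool_pos: [0.5825, -0.2073, 0.052]
orientation: [-180.0, -0.1, 84.0]
contact_force: [-0.5, 4.9, 4.5]
width: 0.0008
grasp_force: 2.7
```

>>> send_rows:
  motion:
    - {"offset": [-0.04,0,0],"angular": [0,0,0],"gripper": 0}
    - {"offset": [-0.03,0,0],"angular": [0,0,0],"gripper": 0}
    - {"offset": [-0.03,0,0],"angular": [0,0,0],"gripper": 0}
    - {"offset": [-0.02,0,0],"angular": [0,0,0],"gripper": 0}
    - {"offset": [-0.02,0,0],"angular": [0,0,0],"gripper": 0}

```text
time: 27.12
tool_pos: [0.5813, -0.2184, 0.052]
orientation: [-180.0, -0.1, 84.0]
contact_force: [-0.6, 4.0, 4.5]
width: 0.0001
grasp_force: 2.6
```

>>> send_rows:
  motion:
    - {"offset": [-0.02,0,0],"angular": [0,0,0],"gripper": 0}
    - {"offset": [-0.02,0,0],"angular": [0,0,0],"gripper": 0}
    - {"offset": [-0.02,0,0],"angular": [0,0,0],"gripper": 0}
    - {"offset": [-0.02,0,0],"angular": [0,0,0],"gripper": 0}

```text
time: 27.45
tool_pos: [0.5807, -0.2247, 0.052]
orientation: [-180.0, -0.1, 84.1]
contact_force: [-0.5, 5.5, 4.1]
width: 0.0007
grasp_force: 2.6
```

>>> send_rows:
  motion:
    - {"offset": [-0.02,0,0],"angular": [0,0,0],"gripper": 0}
    - {"offset": [-0.02,0,0],"angular": [0,0,0],"gripper": 0}
    - {"offset": [-0.02,0,0],"angular": [0,0,0],"gripper": 0}

```text
time: 27.7
tool_pos: [0.5803, -0.2275, 0.052]
orientation: [-180.0, -0.4, 84.0]
contact_force: [0.8, 15.2, 7.0]
width: 0.0007
grasp_force: 7.9
```

>>> send_rows:
  motion:
    - {"offset": [-0.01,0,0],"angular": [0,0,0],"gripper": 0}
    - {"offset": [0,0,0],"angular": [0,0,0],"gripper": 0}
    - {"offset": [0,0,0],"angular": [0,0,0],"gripper": 0}

```text
time: 27.95
tool_pos: [0.5803, -0.2274, 0.052]
orientation: [-180.0, -0.4, 84.0]
contact_force: [0.2, 14.6, 7.5]
width: 0.0007
grasp_force: 6.9
```

>>> send_rows:
  motion:
    - {"offset": [0.05,0,0],"angular": [0,0,0],"gripper": 0}
    - {"offset": [0.15,0,0],"angular": [0,0,0],"gripper": 0}
    - {"offset": [0.3,0,0],"angular": [0,0,0],"gripper": 0}
    - {"offset": [0.2,0,-0.3],"angular": [0,0,0],"gripper": 0}
    - {"offset": [0.1,0,-0.4],"angular": [0,0,0],"gripper": 0}

```text
time: 28.37
tool_pos: [0.5834, -0.1648, 0.1035]
orientation: [-179.5, -0.1, 84.1]
contact_force: [0.7, -0.4, -0.2]
width: 0.0005
grasp_force: 0.0
```

>>> send_rows:
  motion:
    - {"offset": [0,0,-0.4],"angular": [0,0,0],"gripper": 0}
    - {"offset": [0,0,-0.2],"angular": [0,0,0],"gripper": 0}
    - {"offset": [0,0,0],"angular": [0,0,0],"gripper": 0}
    - {"offset": [0,0,0],"angular": [0,0,0],"gripper": 0}

```text
time: 28.7
tool_pos: [0.587, -0.1677, 0.1564]
orientation: [179.9, 0.1, 84.1]
contact_force: [0.5, 0.2, -0.3]
width: 0.0004
grasp_force: 0.0
```

```bash
python3 - <<'E'
from pl import *
s=state(); print(s["tool_pos"],s["contact_force"])
c=cam("wrist"); im=c[0]["color"]; save(c,"pics/w9.png")
for sh in (.2,.205,.21,.215): print(sh, proj(c,O+dx*(-.218+sh)+dy*.20+[0,0,.054]).round())
for y in (.20,.23): 
    v=[]
    for x in np.arange(-.09,.03,.004):
        u=proj(c,O+dx*x+dy*y+[0,0,.054]).round().astype(int); v.append((round(x,3),int(im[u[1],u[0]].min())) if 0<=u[0]<640 and 0<=u[1]<400 else None)
    print(y,v)
b=cam("scene"); i=b[0]["color"]; h=cv2.cvtColor(i,cv2.COLOR_RGB2HSV); m=((h[...,0]<14)&(h[...,1]>150)&(h[...,2]>60)).astype(np.uint8); m[:140]=0;m[215:]=0
n,l,st,ce=cv2.connectedComponentsWithStats(m)
print([(st[k].tolist()) for k in range(1,n) if st[k,4]>15])
p=np.array([.488,.1905,.005]); print("expected bottle base/shoulder/top", [proj(b,p+[0,0,z]).round() for z in(0,.06,.105)])
E
```

```text
[ 0.58703998 -0.16769963  0.15639685] [ 0.49534499  0.23854986 -0.34703675]
0.2 [381. 305.]
0.205 [380. 310.]
0.21 [380. 314.]
0.215 [380. 319.]
0.2 [(np.float64(-0.09), 137), (np.float64(-0.086), 156), (np.float64(-0.082), 156), (np.float64(-0.078), 151), (np.float64(-0.074), 70), (np.float64(-0.07), 54), (np.float64(-0.066), 55), (np.float64(-0.062), 55), (np.float64(-0.058), 55), (np.float64(-0.054), 54), (np.float64(-0.05), 95), (np.float64(-0.046), 103), (np.float64(-0.042), 106), (np.float64(-0.038), 105), (np.float64(-0.034), 106), (np.float64(-0.03), 105), (np.float64(-0.026), 104), (np.float64(-0.022), 105), (np.float64(-0.018), 105), (np.float64(-0.014), 67), (np.float64(-0.01), 65), (np.float64(-0.006), 65), (np.float64(-0.002), 76), (np.float64(0.002), 76), (np.float64(0.006), 65), (np.float64(0.01), 53), (np.float64(0.014), 54), (np.float64(0.018), 53), (np.float64(0.022), 53), (np.float64(0.026), 53)]
0.23 [(np.float64(-0.09), 155), (np.float64(-0.086), 155), (np.float64(-0.082), 155), (np.float64(-0.078), 155), (np.float64(-0.074), 155), (np.float64(-0.07), 156), (np.float64(-0.066), 155), (np.float64(-0.062), 155), (np.float64(-0.058), 155), (np.float64(-0.054), 85), (np.float64(-0.05), 190), (np.float64(-0.046), 178), (np.float64(-0.042), 201), (np.float64(-0.038), 205), (np.float64(-0.034), 196), (np.float64(-0.03), 178), (np.float64(-0.026), 218), (np.float64(-0.022), 218), (np.float64(-0.018), 221), (np.float64(-0.014), 220), (np.float64(-0.01), 220), (np.float64(-0.006), 220), (np.float64(-0.002), 232), (np.float64(0.002), 255), (np.float64(0.006), 253), (np.float64(0.01), 52), (np.float64(0.014), 53), (np.float64(0.018), 53), (np.float64(0.022), 53), (np.float64(0.026), 47)]
[[381, 176, 16, 11, 122], [433, 176, 16, 10, 129]]
expected bottle base/shoulder/top [array([387., 194.]), array([389., 178.]), array([390., 165.])]
```

```bash
python3 -c "
from bench import env; print(env.close_job())"
```

```text
the job is handed in; nothing more can be done
None
```

I handed the job in at about 29 s: the bottle is upright in the tray, the plate was pushed flush into the near rear corner, and the drawer was pushed in until it stopped hard at about 15 N. I didn't re-check the plate after shutting the drawer, and no verdict came back.

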